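# Mark the third bay of the divider rack and push the tin into it

## Robot

A 6-joint arm with a two-finger parallel gripper is mounted at the origin on the work surface; the furniture and walls round the work are solid. World frame = base frame: x ahead of the robot, y to its left, z up, the work surface at z = 0. Lengths are in m, angles in rad, forces in N, time in s.
With the tool pointing down it reaches from about 0.425 to 1.125 m from the base axis. Payload 14.9 kg.
Tool frame: the origin (TCP) lies between the finger pads; the fingertips stand 19 mm ahead of it and the grasp point (between the pads) is the TCP; y points along the fingers, z is the direction in which the jaws open and shut, and the axes are right-handed (so a half turn about y gives the same grasp; the last joint's range is limited). The gripper opens to 91 mm and grips with 3 to 60 N. Pads are 32 mm wide; open, the fingers measure 118 mm over their backs; the gripper's body (76 mm by 178 mm) begins 60 mm behind the grasp point.
Start: joints at [-1.211, 0.379, 1.734, -0, 1.028, -0.033], TCP at [0.268, -0.647, 0.233] pointing down, gripper open.
Joint ranges: [-2.77, 2.77], [-0.74, 2.19], [0, 2.66], [-1.06, 4.2], [0.31, 2.87], [-3.08, 3.08]. Speed limits (rad/s): [1.89, 1.89, 2.39, 3.14, 3.14, 3.14].

## Interface

Orientations are given as a 3x3 rotation matrix whose columns are the frame's x, y, z axes.
In Python, from cell import r gives the robot as it stands. The module is installed in compiled form; this text tells all that it offers.
- The arm moves only by the tool apply_moves, never from a script. Its arguments are lists of equal length, an entry for each row: "grip": the closure, from 0 (fully open) to 1 (shut); "delta_pos": the shift along the tool's x, y, z in mm, a list of three; "twist": the turn, a rotation vector about the tool's x, y, z in degrees, a list of three. In form: {"grip": [grip, ...], "delta_pos": [[dx, dy, dz], ...], "twist": [[ax, ay, az], ...]}. A call has exactly 5 rows; each row is the pose to reach, as a shift and turn from the pose commanded when the call began, along the tool's axes at that moment; what a row does not reach only later rows make up. A row lasts 1/12 s, in which the tool goes at most 41.7 mm and 7.16 degrees, less where a joint would pass 70% of its speed; a pose out of reach is approached as far as the arm can. A call with a gripper value outside its range is refused whole. The fingers move at their own pace and stop on an object; the grip force is fixed at half the most. Time passes only in rows, so rows that repeat a pose let the fingers close, or fill a call up. It gives the time, the measured TCP pose, the force and the opening at its end, in the units of the state.
- r.state(): the state, without advancing time (a new reading comes with each control period).
- r.capture(name): name is "scene" or "top" or "wrist"; returns a dict with "frame" (480x640x3 uint8, red, green, blue), "camera_matrix" (3x3 intrinsics, pixels), "distortion" ([k1, k2, p1, p2, k3] as OpenCV has them; the pictures are not rectified), "eye" and "orientation" of the camera in the world; the wrist camera has in their place "mount" (4x4, takes a point from camera to tool coordinates, whose origin is the TCP and whose axes are the tool frame's). Camera axes: x right, y down, z forward; pixel columns grow to the right and rows downward; lengths in m; the calibration is good to about 2 mm. A picture is of the moment at which its call begins: read the wrist's pose just before it. There is no depth.
- r.hand_in(): hands the job in, once; it reports no verdict.
The state is a dict: "clock": time; "q": joint angles; "joint_vel": joint speeds; "effort": joint torques, N m; "position": TCP position; "orientation": TCP orientation; "contact_force": force on the tool from outside, world axes, zero at the start; "moment": the same for the moment, N m; "opening": opening from 0.0 (shut) to 1.0 (fully open).
Only numpy, scipy, OpenCV 4.12 (cv2) and the standard library are available. Lean on these libraries where they do the work, as an engineer would, in place of code of your own. Each camera call takes 0.05 s, during which the arm holds its last target.

## Task

Count the bays of the wooden divider rack from the end where the oil bottle stands (every bay counts, full or empty) and, with a fingertip, slide the marker along the rail until it stands over the middle of the third one. Then push the food tin that stands in front of the rack into that third bay until all of it is inside. Only push, gently: do not lift or squeeze the tin, keep it upright, and leave the other things where they are.

Things in the scene. Friction and masses are not known exactly. Their poses are not given: they have to be found in the camera images.
- rack: Light-wood rack fixed to the worktop: a row of four bays along its y, open above and to the front (-x, robot side), no floor. Origin on the worktop, mid-rack; x to the back, z up. Bay centres y = +141, +47, -47, -141 mm. Each bay 86 mm wide, 100 deep (x = -60 to the back board at +40, 66 high); dividers 8 thick, 45 high. Outer bays hold an egg timer and a salt dish, inner ones are empty.
- marker (a joint): Position in m of the dark-wood marker on the rack's 10 mm steel rail, which runs along the rack's y above the back board (x = +46, z = 86 mm). 0 at mid-rack, growing towards the rack's -y (rack y = -value); stops at +-0.15. It starts in the +y half, slides against about 1 N of friction and stays where it is left.
- marker_tab (a point): Centre of the marker's upright tab, 119 mm above the worktop: 14 mm (x) by 22 mm (along the rail) by 48 mm high (z = 95 to 143 mm), on a saddle 22 x 26 x 22 mm round the rail. Axes as the rack's.
- food_tin: Low closed food tin, a plain upright cylinder 75 mm in diameter and 58 mm high, standing loose on the worktop between robot and rack. Origin at the centre of its underside, z up. Weighs 0.17 to 0.36 kg; push it low (15 to 35 mm up).
- oil_bottle: Slim oil bottle with a bent pouring spout, 38 mm across, 116 mm high, standing loose beside one end of the rack; counting starts at this end. Origin at the centre of its underside.
- spice_jar: Spice jar with a light lid, 47 mm across, 98 mm high, loose beside the other end of the rack. Origin at the centre of its underside. Leave alone.
- egg_timer: Round egg timer, 64 mm across, 44 mm high, loose in one outer bay. Origin at the centre of its underside. Leave alone.
- salt_dish: Footed metal dish, 68 mm across, 46 mm high, loose in the other outer bay. Origin at the centre of its underside. Leave alone.
- spice_a: Spice jar, 42 mm across, 106 mm high, loose behind the rack. Origin at the centre of its underside. Leave alone.
- spice_b: Spice jar, 43 mm across, 100 mm high, loose behind the rack. Origin at the centre of its underside. Leave alone.
Not all that is in view belongs to the job. Leave any turquoise look-alike of the food_tin alone. Leave any green look-alike of the oil_bottle alone.

How it is judged:
By the outcome, as a careful person would: the job done as asked, in the order asked, and still so for the second after the job is handed in, with the robot touching nothing.
It also fails if it takes over 72 s, if anything falls off the work surface, if the arm or the gripper's body presses on something with over 40 N, if the wrist force passes 120 N, or if a joint passes its speed limit or range.

## Working session

There is one attempt and no reset: what is moved stays moved. The work goes in short steps, Python scripts to look and compute and a tool call to move; the robot and the scene stay as the last step left them, time stands still between calls to the robot, and variables do not carry over. Pictures are saved under pics/ and viewed, and the job is handed in when it is done.

Besides the shell and the picture viewer there is one more tool, called after "Emit:" by a JSON object that holds its "op" and its "data", one argument or row to a line. apply_moves: Moves the arm, as the interface text tells. Its arguments: {"type":"object","properties":{"grip":{"type":"array"},"delta_pos":{"type":"array"},"twist":{"type":"array"}},"required":["grip","delta_pos","twist"]}

```bash
mkdir -p pics
python3 - <<'E'
from cell import r
import cv2,pickle
s=r.state(); print(s)
d={}
for n in ["scene","top"]:
    c=r.capture(n); d[n]=c
    cv2.imwrite(f"pics/{n}0.png",c["frame"][:,:,::-1])
    print(n,c["camera_matrix"],c["distortion"],c["eye"],c["orientation"])
pickle.dump(d,open("c0.pkl","wb"))
E
```

```text
{'clock': 0.0, 'q': array([-1.21129628e+00,  3.79454751e-01,  1.73479980e+00, -1.88879898e-05,
        1.02847244e+00, -3.33151390e-02]), 'joint_vel': array([-0.00202154, -0.00047018, -0.00106284,  0.00041786, -0.00021466,
       -0.00049463]), 'effort': array([-1.97283633e-03, -7.63732624e+01, -4.34373093e+01,  6.50136452e-02,
        4.23500582e-02, -9.28482950e-05]), 'position': array([ 0.26779892, -0.64633107,  0.23224652]), 'orientation': array([[-9.23831365e-01, -4.14210331e-04,  3.82799475e-01],
       [-3.82799699e-01,  1.05613023e-03, -9.23830761e-01],
       [-2.16258546e-05, -9.99999357e-01, -1.13424583e-03]]), 'contact_force': array([ 0.15266236, -0.02678486,  0.44949243]), 'moment': array([ 0.01565751, -0.04317453,  0.04366912]), 'opening': 1.0024447150285767}
scene [[484.12106126   0.         315.11300117]
 [  0.         484.12106126 241.5887369 ]
 [  0.           0.           1.        ]] [-0.0032188  0.         0.         0.         0.       ] [-0.00164224  0.92329718  0.6799618 ] [[-0.88293786 -0.2103074   0.41975174]
 [-0.46914106  0.42967379 -0.77154851]
 [-0.01809396 -0.87815217 -0.47803909]]
top [[610.92160098   0.         303.77309611]
 [  0.         610.92160098 226.42136859]
 [  0.           0.           1.        ]] [0.0255428 0.        0.        0.        0.       ] [ 0.45089775 -0.00294094  1.34508319] [[ 2.56190253e-03 -9.99445693e-01  3.31925232e-02]
 [-9.99996519e-01 -2.58144411e-03 -5.45893636e-04]
 [ 6.31275687e-04 -3.31910092e-02 -9.99448827e-01]]
```

View pics/scene0.png

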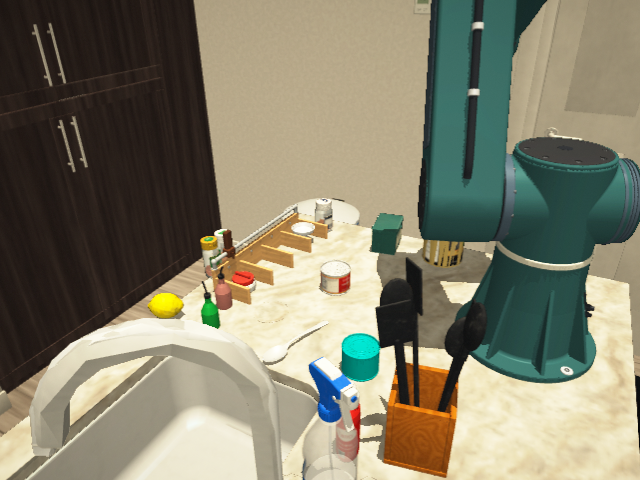

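View pics/top0.png

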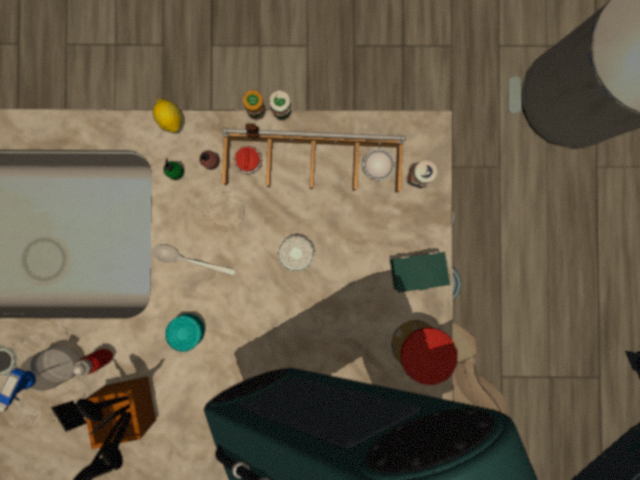

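The oil-bottle candidates in the top view are a dark red one at (209,159) and a green one at (173,170). The green one is the stated look-alike, so the red one at the left (+y) end is meant. The tin candidates are a white/red tin at (296,252) and a turquoise one at (184,332), so the white/red one is meant. I'll confirm both in an enlarged crop.

Run:
```python
import cv2,pickle,numpy as np
d=pickle.load(open("c0.pkl","rb"))
f=d["top"]["frame"][80:290,150:450][:,:,::-1]
a=cv2.resize(f,None,fx=2.6,fy=2.6,interpolation=cv2.INTER_CUBIC)
cv2.imwrite("pics/topcrop.png",a)
f=d["scene"]["frame"][190:340,140:360][:,:,::-1]
cv2.imwrite("pics/scenecrop.png",cv2.resize(f,None,fx=3.6,fy=3.6,interpolation=cv2.INTER_CUBIC))
```

```text
(no output)
```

View pics/topcrop.png

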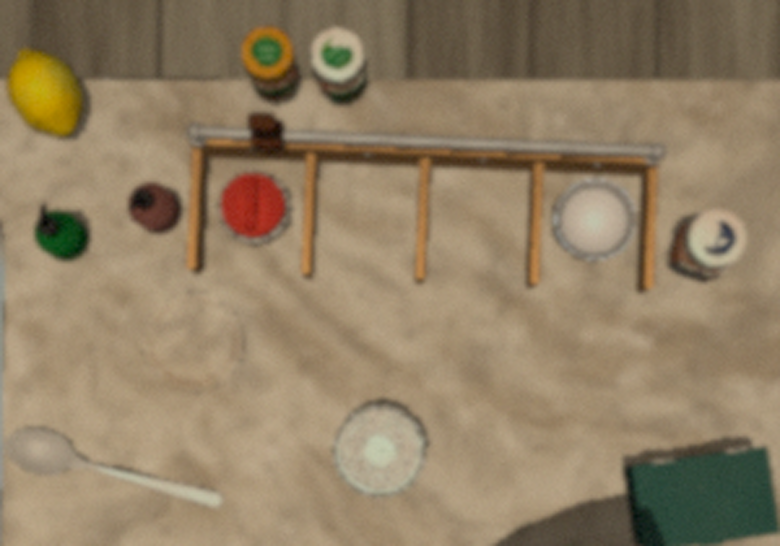

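View pics/scenecrop.png

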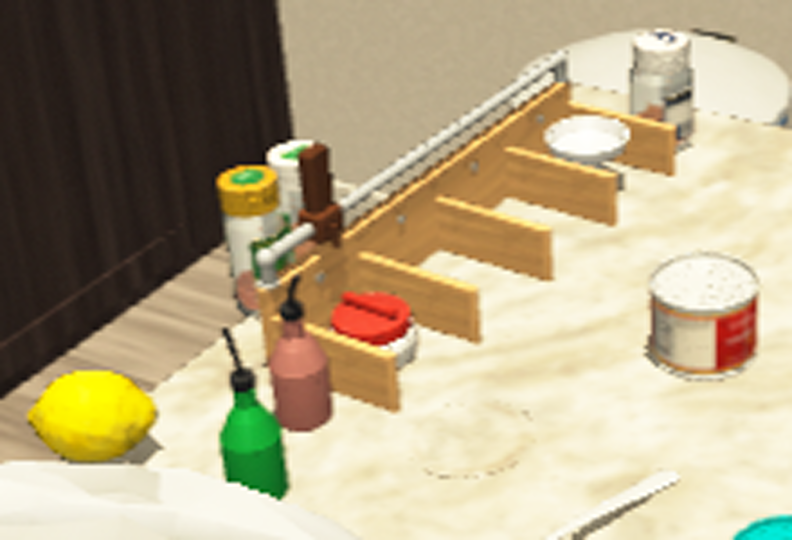

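```bash
cat > h.py <<'E'
import numpy as np,cv2,pickle
def ray(c,uv):
    p=cv2.undistortPoints(np.array(uv,float).reshape(-1,1,2),c["camera_matrix"],c["distortion"]).reshape(-1,2)
    d=np.c_[p,np.ones(len(p))]@np.array(c["orientation"]).T
    return np.array(c["eye"]),d/np.linalg.norm(d,axis=1,keepdims=True)
def plane(c,uv,z):
    e,d=ray(c,uv); return e+d*((z-e[2])/d[:,2])[:,None]
def tri(c1,u1,c2,u2):
    e1,d1=ray(c1,u1);e2,d2=ray(c2,u2);o=[]
    for a,b in zip(d1,d2):
        s=np.linalg.lstsq(np.c_[a,-b],e2-e1,rcond=None)[0]
        o.append(np.r_[((e1+a*s[0])+(e2+b*s[1]))/2,np.linalg.norm(e1+a*s[0]-e2-b*s[1])])
    return np.array(o)
E
python3 - <<'E'
from h import *
np.set_printoptions(suppress=True,precision=4)
d=pickle.load(open("c0.pkl","rb"));T,S=d["top"],d["scene"]
tp=np.array([(194,270),(307,275),(420,281),(534,285),(647,290)])/2.6+[150,80]-0.3
sp=np.array([(398,372),(478,290),(551,237),(616,182),(674,133)])/3.6+[140,190]-0.35
P=plane(T,tp,.045);print(P)
print(tri(T,tp,S,sp))
loc=np.array([[-.06,y] for y in(.188,.094,0,-.094,-.188)])
A=P[:,:2];a=loc-loc.mean(0);b=A-A.mean(0)
th=np.arctan2((a[:,0]*b[:,1]-a[:,1]*b[:,0]).sum(),(a*b).sum());R=np.array([[np.cos(th),-np.sin(th)],[np.sin(th),np.cos(th)]])
o=A.mean(0)-R@loc.mean(0);print("yaw deg",np.degrees(th),"origin",o,"res",A-(loc@R.T+o))
# tin
f=T["frame"].astype(int)
tin=np.array([(380,447)])/2.6+[150,80]-.3
t=plane(T,tin,.058);print("tin",t, "rackframe",(t[:,:2]-o)@R)
st=np.array([(705,283)])/3.6+[140,190]-.35
print("tin tri",tri(T,tin,S,st))
# marker tab top
mt=np.array([(265,122)])/2.6+[150,80]-.3
ms=np.array([(315,148)])/3.6+[140,190]-.35
m=tri(T,mt,S,ms);print("marker",m,(m[:,:2]-o)@R)
print("third bay",o+R@[-.01,-.047],"marker target",o+R@[.046,-.047])
E
```

```text
[[ 0.5851  0.1661  0.045 ]
 [ 0.5813  0.0734  0.045 ]
 [ 0.5766 -0.0194  0.045 ]
 [ 0.5736 -0.1129  0.045 ]
 [ 0.5696 -0.2055  0.045 ]]
[[ 0.5864  0.1677  0.0317  0.0003]
 [ 0.5821  0.0739  0.0434  0.0016]
 [ 0.5781 -0.019   0.0383  0.0019]
 [ 0.5749 -0.113   0.0392  0.0017]
 [ 0.5711 -0.2057  0.0404  0.0023]]
yaw deg -2.38517254132726 origin [ 0.6372 -0.0222] res [[ 0.0001 -0.0021]
 [ 0.0001 -0.0009]
 [-0.0006  0.0003]
 [ 0.0002  0.0007]
 [ 0.0002  0.002 ]]
tin [[0.4405 0.0129 0.058 ]] rackframe [[-0.198   0.0268]]
tin tri [[0.4396 0.0125 0.0542 0.0019]]
marker [[0.6889 0.1006 0.142  0.0015]] [[0.0465 0.1248]]
third bay [ 0.6252 -0.0687] marker target [ 0.6812 -0.071 ]
```

```bash
cat >> h.py <<'E'
th=np.radians(-2.385);RR=np.array([[np.cos(th),-np.sin(th)],[np.sin(th),np.cos(th)]]);RO=np.array([.6372,-.0222])
def r2w(x,y): return RO+RR@[x,y]
def w2r(x,y): return RR.T@(np.array([x,y])-RO)
def to(s,pw,ang=None):
    """tool-axis shift mm, twist deg, to world point with tool z heading ang (deg), y down"""
    R=np.array(s["orientation"]); d=R.T@(np.array(pw)-s["position"])*1000
    tw=np.zeros(3)
    if ang is not None:
        a=np.radians(ang);z=np.array([np.cos(a),np.sin(a),0]);y=np.array([0,0,-1.]);G=np.c_[np.cross(y,z),y,z]
        tw=np.degrees(cv2.Rodrigues(R.T@G)[0].ravel())
    return d.round(1),tw.round(2)
E
python3 - <<'E'
from h import *; from cell import r
s=r.state(); p=r2w(.042,.178); print(p)
print(to(s,[*p,.233],-92.4))
d=pickle.load(open("c0.pkl","rb"));T=d["top"]
for n,uv,z in (("bottle",(155,207),.1),("spA",(268,50),.106),("spB",(338,52),.1),("jar",(716,238),.098),("timer",(253,205),.044),("dish",(593,218),.046)):
    P=plane(T,[np.array(uv)/2.6+[150,80]-.3],z)[0];print(n,P,w2r(*P[:2]))
E
```

```text
[0.68657092 0.15389802]
(array([-693.2,   -0. , -579.1]), array([5.00e-02, 2.49e+01, 1.00e-02]))
bottle [0.62902579 0.18985343 0.1       ] [-0.01699154  0.21152958]
spA [0.75209857 0.10111915 0.106     ] [0.10966722 0.12799373]
spB [0.7521572  0.04641683 0.1       ] [0.11200219 0.07334123]
jar [ 0.60594125 -0.25157817  0.098     ] [-0.02168631 -0.23048027]
timer [0.63895699 0.11805582 0.044     ] [-0.00408115  0.14020744]
dish [ 0.62867865 -0.16120699  0.046     ] [-0.00272932 -0.13924118]
```

Emit:
{"op": "apply_moves", "data": {
  "grip": [1,1,1,1,1],
  "delta_pos": [
    [-30,0,-25],
    [-60,0,-50],
    [-90,0,-75],
    [-120,0,-100],
    [-150,0,-125]
  ],
  "twist": [
    [0,5,0],
    [0,10,0],
    [0,15,0],
    [0,20,0],
    [0,24.9,0]
  ]
}}

```text
clock: 0.52
position: [0.359, -0.472, 0.2327]
orientation: [[-0.999, -0.0, -0.047], [0.047, 0.0, -0.999], [0.0, -1.0, -0.0]]
contact_force: [0.3, -0.5, 0.4]
opening: 0.668
```

Run:
```python
from h import *; from cell import r
s=r.state(); p=r2w(.042,.178); print(s["position"],s["opening"],s["clock"])
print(to(s,[*p,.233],-92.4))
```

```text
[ 0.3589672  -0.47201927  0.23265087] 0.6682013601639265 0.5167
(array([-2.981e+02, -2.000e-01, -6.405e+02]), array([ 0.02, -0.27,  0.01]))
```

Emit:
{"op": "apply_moves", "data": {
  "grip": [1,1,1,1,1],
  "delta_pos": [
    [-17,0,-37],
    [-34,0,-74],
    [-51,0,-111],
    [-68,0,-148],
    [-85,0,-185]
  ],
  "twist": [
    [0,0,0],
    [0,0,0],
    [0,0,0],
    [0,0,0],
    [0,0,0]
  ]
}}

```text
clock: 0.93
position: [0.4516, -0.2906, 0.2329]
orientation: [[-0.999, -0.0, -0.042], [0.042, 0.0, -0.999], [0.0, -1.0, -0.0]]
contact_force: [1.2, -0.3, -0.6]
opening: 0.3
```

Emit:
{"op": "apply_moves", "data": {
  "grip": [1,1,1,1,1],
  "delta_pos": [
    [-17,0,-37],
    [-34,0,-74],
    [-51,0,-111],
    [-68,0,-148],
    [-85,0,-185]
  ],
  "twist": [
    [0,0,0],
    [0,0,0],
    [0,0,0],
    [0,0,0],
    [0,0,0]
  ]
}}

```text
clock: 1.35
position: [0.5444, -0.1092, 0.2329]
orientation: [[-0.999, -0.0, -0.042], [0.042, 0.0, -0.999], [0.0, -1.0, -0.0]]
contact_force: [0.5, -0.9, 0.1]
opening: 0.006
```

Run:
```python
from h import *; from cell import r
s=r.state(); p=r2w(.042,.178); print(s["position"],s["opening"],s["clock"])
print(to(s,[*p,.233],-92.4))
```

```text
[ 0.54437749 -0.10918307  0.23291346] 0.006261227622166418 1.35
(array([-1.311e+02, -1.000e-01, -2.688e+02]), array([0.  , 0.01, 0.  ]))
```

Run:
```python
from h import *; from cell import r
s=r.state(); c=r.capture("wrist"); print(c["mount"],c["camera_matrix"],c["distortion"])
pickle.dump((s,c),open("w1.pkl","wb")); cv2.imwrite("pics/w1.png",c["frame"][:,:,::-1])
```

```text
[[ 8.35064912e-04  9.63446230e-01  2.67900475e-01 -7.56941266e-02]
 [-9.11000798e-04 -2.67899724e-01  9.63446370e-01 -1.51895119e-01]
 [ 9.99999236e-01 -1.04859780e-03  6.53986625e-04 -2.94593623e-04]
 [ 0.00000000e+00  0.00000000e+00  0.00000000e+00  1.00000000e+00]] [[338.47859594   0.         312.91836642]
 [  0.         338.47859594 235.24265854]
 [  0.           0.           1.        ]] [-0.05643696  0.          0.          0.          0.        ]
```

View pics/w1.png

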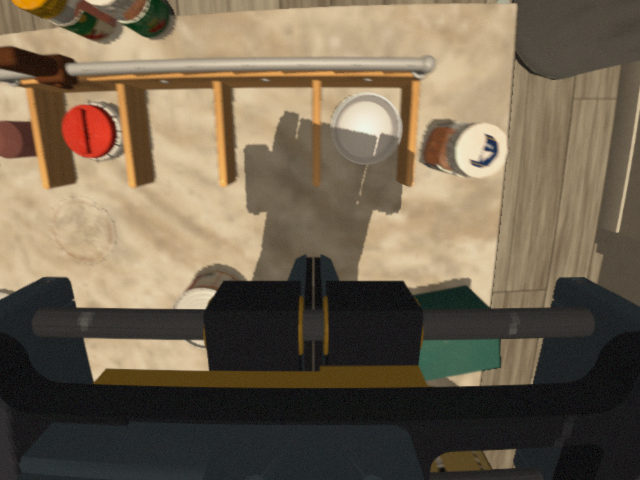

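The wrist picture shows the whole rack. The divider front ends are near (46,186), (134,186), (224,185), (318,185) and (408,186). The dark marker is at the left end, about (50,68). Next I'll check the rack pose with these.

```bash
cat >> h.py <<'E'
def wcam(s,c):
    M=np.array(c["mount"]);R=np.array(s["orientation"]);q=dict(c)
    q["eye"]=R@M[:3,3]+s["position"];q["orientation"]=R@M[:3,:3];return q
E
python3 - <<'E'
from h import *
s,c=pickle.load(open("w1.pkl","rb"));W=wcam(s,c)
cv2.imwrite("pics/w1c.png",cv2.resize(c["frame"][40:240,0:440][:,:,::-1],None,fx=1.8,fy=1.8,interpolation=cv2.INTER_CUBIC))
P=plane(W,[(46,186),(134,186),(224,185),(318,185),(408,186)],.045)
print(P,[w2r(*p[:2]) for p in P])
E
```

```text
[[ 0.59059461  0.16675937  0.045     ]
 [ 0.58539016  0.07145951  0.045     ]
 [ 0.5818084  -0.02124287  0.045     ]
 [ 0.57757504 -0.11564561  0.045     ]
 [ 0.5729243  -0.20621269  0.045     ]] [array([-0.05442839,  0.18685624]), array([-0.05566252,  0.09142235]), array([-0.05538345, -0.00134877]), array([-0.05568466, -0.0958459 ]), array([-0.0565625 , -0.18652807])]
```

View pics/w1c.png

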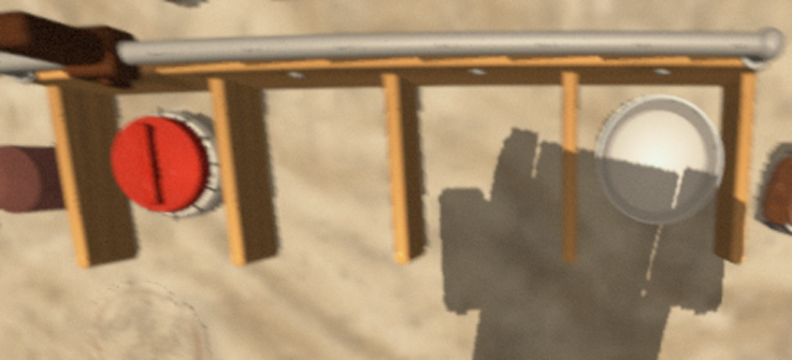

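Emit:
{"op": "apply_moves", "data": {
  "grip": [1,1,1,1,1],
  "delta_pos": [
    [-17,0,-36],
    [-34,0,-72],
    [-51,0,-108],
    [-68,0,-144],
    [-85,0,-180]
  ],
  "twist": [
    [0,0,0],
    [0,0,0],
    [0,0,0],
    [0,0,0],
    [0,0,0]
  ]
}}

```text
clock: 1.82
position: [0.6368, 0.067, 0.2327]
orientation: [[-0.999, -0.0, -0.042], [0.042, -0.0, -0.999], [0.0, -1.0, 0.0]]
contact_force: [1.2, -0.8, 0.5]
opening: 0.004
```

Run:
```python
from h import *; from cell import r
s=r.state(); p=r2w(.044,.178)
print(to(s,[*p,.233],-92.4))
s=r.state();c=r.capture("wrist");pickle.dump((s,c),open("w2.pkl","wb")); cv2.imwrite("pics/w2.png",c["frame"][:,:,::-1])
```

```text
(array([-48.1,  -0.3, -88.9]), array([-0.  ,  0.01,  0.02]))
```

View pics/w2.png

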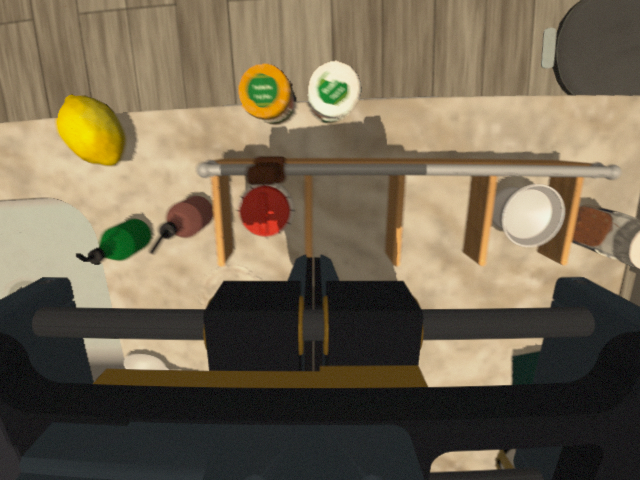

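The marker top is near (266,168), just left of straight ahead. The bottle, spices and timer are all undisturbed. I'll measure the tab here, then move on.

Run:
```python
from h import *
s,c=pickle.load(open("w2.pkl","rb"));W=wcam(s,c)
for z in(.143,.119):
  P=plane(W,[(266,168),(254,168),(283,168)],z); print(z,[w2r(*p[:2]).round(4) for p in P])
d=pickle.load(open("c0.pkl","rb"));mt=np.array([(265,122)])/2.6+[150,80]-.3
m=tri(d["top"],mt,W,[(266,168)]);print(m,w2r(*m[0,:2]))
cv2.imwrite("pics/w2c.png",cv2.resize(c["frame"][130:260,190:420][:,:,::-1],None,fx=3.4,fy=3.4,interpolation=cv2.INTER_CUBIC))
P=plane(W,[(223,265),(310,260),(396,265),(481,264),(566,265)],.045);print([w2r(*p[:2]).round(4) for p in P])
```

```text
0.143 [array([0.0536, 0.1222]), array([0.0536, 0.1307]), array([0.0535, 0.1102])]
0.119 [array([0.0518, 0.1255]), array([0.0518, 0.1348]), array([0.0517, 0.1123])]
[[0.69382741 0.10221234 0.11316518 0.00078507]] [0.05140105 0.12666107]
[array([-0.0559,  0.1856]), array([-0.0502,  0.0923]), array([-0.0561,  0.0001]), array([-0.0555, -0.093 ]), array([-0.0574, -0.1911])]
```

View pics/w2c.png

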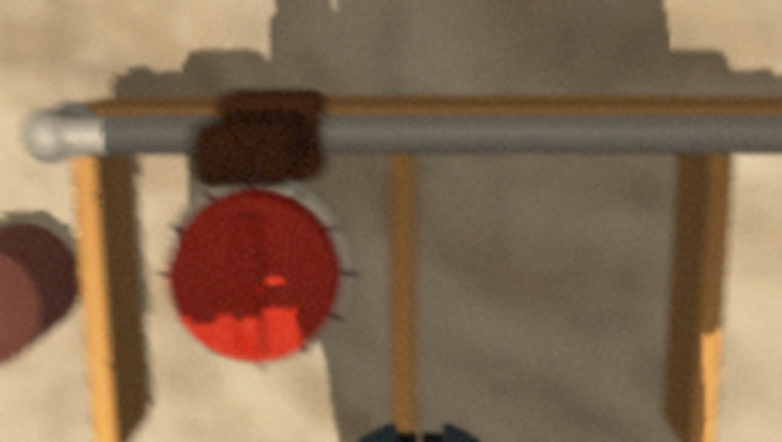

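Emit:
{"op": "apply_moves", "data": {
  "grip": [1,1,1,1,1],
  "delta_pos": [
    [-16,0,-30],
    [-32,0,-60],
    [-48,0,-89],
    [-48,0,-89],
    [-48,0,-89]
  ],
  "twist": [
    [0,0,0],
    [0,0,0],
    [0,0,0],
    [0,0,0],
    [0,0,0]
  ]
}}

```text
clock: 2.28
position: [0.6882, 0.1531, 0.2323]
orientation: [[-0.999, -0.001, -0.04], [0.04, -0.0, -0.999], [0.001, -1.0, 0.0]]
contact_force: [-0.4, -0.1, 0.7]
opening: 0.005
```

Emit:
{"op": "apply_moves", "data": {
  "grip": [1,1,1,1,1],
  "delta_pos": [
    [0,30,0],
    [0,60,0],
    [0,85,0],
    [0,100,0],
    [0,100,0]
  ],
  "twist": [
    [0,0,0],
    [0,0,0],
    [0,0,0],
    [0,0,0],
    [0,0,0]
  ]
}}

```text
clock: 2.7
position: [0.6859, 0.1508, 0.1295]
orientation: [[-0.999, -0.005, -0.042], [0.042, -0.001, -0.999], [0.005, -1.0, 0.001]]
contact_force: [-1.0, 0.6, -0.8]
opening: 0.005
```

Run:
```python
from h import *; from cell import r
s=r.state();c=r.capture("wrist");pickle.dump((s,c),open("w3.pkl","wb")); cv2.imwrite("pics/w3.png",c["frame"][:,:,::-1])
print(s["position"],w2r(*s["position"][:2]))
c=r.capture("scene");cv2.imwrite("pics/s3.png",cv2.resize(c["frame"][180:340,140:380][:,:,::-1],None,fx=3.3,fy=3.3,interpolation=cv2.INTER_CUBIC))
```

```text
[0.68587934 0.15075065 0.12949286] [0.04143999 0.17482657]
```

View pics/w3.png

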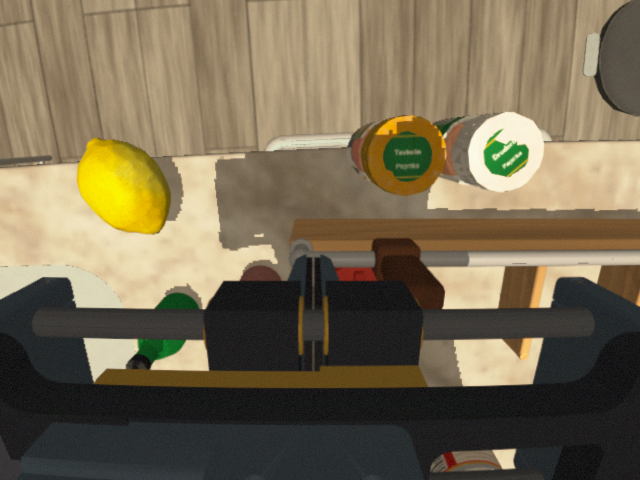

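View pics/s3.png

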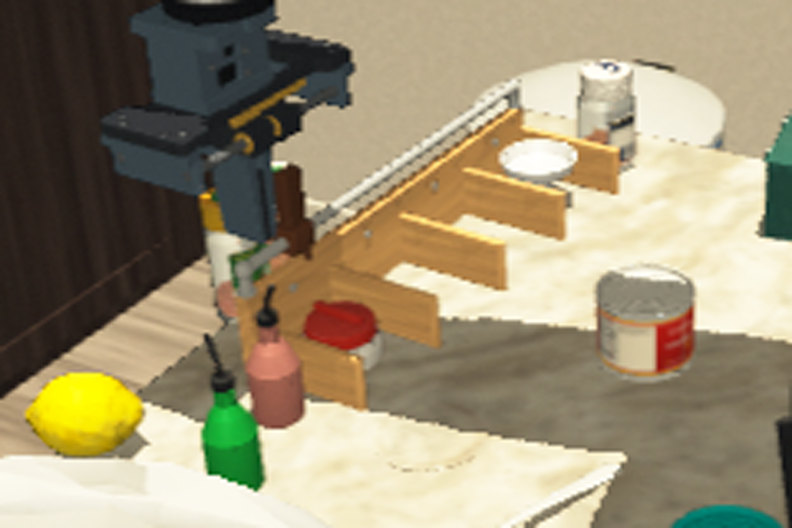

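Emit:
{"op": "apply_moves", "data": {
  "grip": [1,1,1,1,1],
  "delta_pos": [
    [0,0,8],
    [0,0,16],
    [0,0,24],
    [0,0,32],
    [0,0,40]
  ],
  "twist": [
    [0,0,0],
    [0,0,0],
    [0,0,0],
    [0,0,0],
    [0,0,0]
  ]
}}

```text
clock: 3.22
position: [0.6867, 0.111, 0.1337]
orientation: [[-0.999, 0.001, -0.042], [0.042, 0.0, -0.999], [-0.001, -1.0, -0.0]]
contact_force: [-0.1, 0.8, 1.3]
opening: 0.005
```

Run:
```python
from h import *; from cell import r
s=r.state();print(s["position"],w2r(*s["position"][:2]),s["contact_force"])
c=r.capture("scene");cv2.imwrite("pics/s4.png",cv2.resize(c["frame"][180:340,140:380][:,:,::-1],None,fx=3.3,fy=3.3,interpolation=cv2.INTER_CUBIC))
```

```text
[0.68673643 0.11102224 0.13367773] [0.0439496  0.13516825] [-0.07626202  0.84726114  1.33579872]
```

View pics/s4.png

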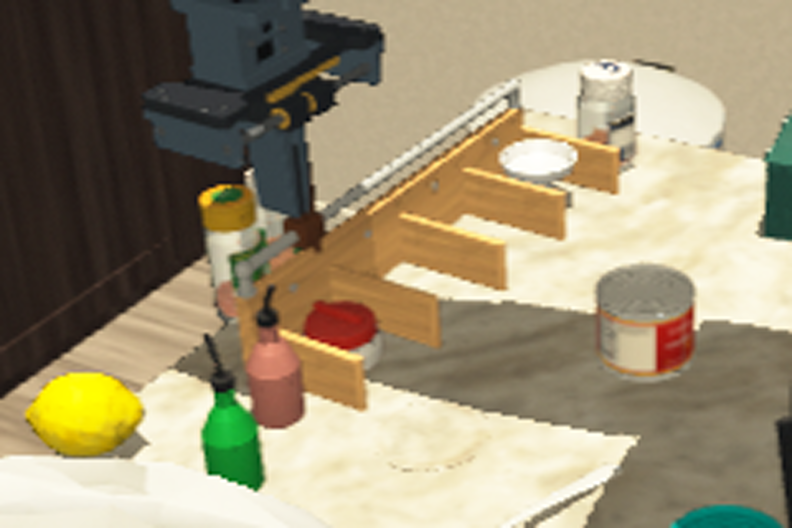

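Emit:
{"op": "apply_moves", "data": {
  "grip": [1,1,1,1,1],
  "delta_pos": [
    [0,0,10],
    [0,0,20],
    [0,0,30],
    [0,0,40],
    [0,0,50]
  ],
  "twist": [
    [0,0,0],
    [0,0,0],
    [0,0,0],
    [0,0,0],
    [0,0,0]
  ]
}}

```text
clock: 3.68
position: [0.6843, 0.061, 0.133]
orientation: [[-0.999, 0.0, -0.042], [0.042, 0.0, -0.999], [-0.0, -1.0, -0.0]]
contact_force: [1.2, 1.7, 0.6]
opening: 0.003
```

Emit:
{"op": "apply_moves", "data": {
  "grip": [1,1,1,1,1],
  "delta_pos": [
    [0,0,10],
    [0,0,20],
    [0,0,30],
    [0,0,40],
    [0,0,50]
  ],
  "twist": [
    [0,0,0],
    [0,0,0],
    [0,0,0],
    [0,0,0],
    [0,0,0]
  ]
}}

```text
clock: 4.1
position: [0.6822, 0.0111, 0.1329]
orientation: [[-0.999, -0.0, -0.042], [0.042, 0.0, -0.999], [0.0, -1.0, -0.0]]
contact_force: [0.9, 2.0, -0.1]
opening: 0.005
```

Emit:
{"op": "apply_moves", "data": {
  "grip": [1,1,1,1,1],
  "delta_pos": [
    [0,0,10],
    [0,0,20],
    [0,0,30],
    [0,0,38],
    [0,0,44]
  ],
  "twist": [
    [0,0,0],
    [0,0,0],
    [0,0,0],
    [0,0,0],
    [0,0,0]
  ]
}}

```text
clock: 4.52
position: [0.6803, -0.0329, 0.1329]
orientation: [[-0.999, -0.0, -0.042], [0.042, -0.0, -0.999], [0.0, -1.0, 0.0]]
contact_force: [0.5, 1.4, 0.7]
opening: 0.005
```

Run:
```python
from h import *; from cell import r
s=r.state();print(s["position"],w2r(*s["position"][:2]),s["contact_force"])
c=r.capture("scene");pickle.dump(c,open("s5.pkl","wb"));cv2.imwrite("pics/s5.png",cv2.resize(c["frame"][180:340,140:380][:,:,::-1],None,fx=3.3,fy=3.3,interpolation=cv2.INTER_CUBIC))
```

```text
[ 0.68031447 -0.03291267  0.13289043] [ 0.04352292 -0.00890923] [0.45733877 1.43600081 0.66318019]
```

View pics/s5.png

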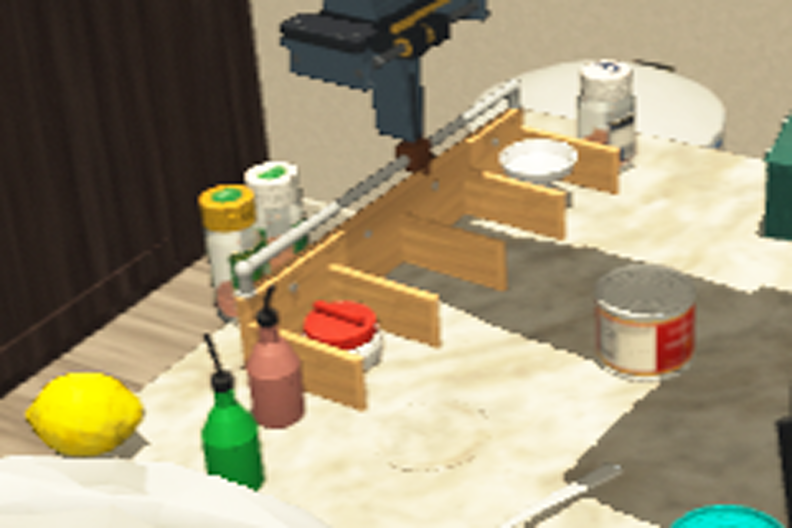

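Emit:
{"op": "apply_moves", "data": {
  "grip": [1,1,1,1,1],
  "delta_pos": [
    [0,0,3],
    [0,0,6],
    [0,0,8],
    [0,0,8],
    [0,0,8]
  ],
  "twist": [
    [0,0,0],
    [0,0,0],
    [0,0,0],
    [0,0,0],
    [0,0,0]
  ]
}}

```text
clock: 4.98
position: [0.68, -0.0398, 0.1329]
orientation: [[-0.999, -0.0, -0.042], [0.042, -0.0, -0.999], [0.0, -1.0, 0.0]]
contact_force: [-0.5, 0.4, 0.3]
opening: 0.003
```

Emit:
{"op": "apply_moves", "data": {
  "grip": [1,1,1,1,1],
  "delta_pos": [
    [0,0,-10],
    [0,0,-30],
    [10,-30,-40],
    [40,-60,-40],
    [80,-90,-40]
  ],
  "twist": [
    [0,0,0],
    [0,0,0],
    [0,0,0],
    [0,0,0],
    [0,0,0]
  ]
}}

```text
clock: 5.4
position: [0.6091, 0.0045, 0.2186]
orientation: [[-0.999, 0.001, -0.041], [0.041, 0.0, -0.999], [-0.001, -1.0, -0.0]]
contact_force: [-0.4, 0.3, 0.1]
opening: 0.008
```

Emit:
{"op": "apply_moves", "data": {
  "grip": [1,1,1,1,1],
  "delta_pos": [
    [40,-10,0],
    [80,-20,0],
    [80,-20,0],
    [80,-20,0],
    [80,-20,0]
  ],
  "twist": [
    [0,0,0],
    [0,0,0],
    [0,0,0],
    [0,0,0],
    [0,0,0]
  ]
}}

```text
clock: 5.82
position: [0.5297, 0.0069, 0.2379]
orientation: [[-0.999, 0.001, -0.041], [0.041, -0.0, -0.999], [-0.001, -1.0, -0.0]]
contact_force: [1.2, 0.4, -0.2]
opening: 0.004
```

Run:
```python
from h import *; from cell import r
s=r.state();print(s["position"],w2r(*s["position"][:2]),s["contact_force"])
w=r.capture("wrist");t=r.capture("top");pickle.dump((s,w,t),open("w6.pkl","wb"))
cv2.imwrite("pics/w6.png",w["frame"][:,:,::-1]);cv2.imwrite("pics/t6.png",t["frame"][:,:,::-1])
```

```text
[0.52970172 0.00692762 0.23793803] [-0.10861728  0.02462894] [ 1.19686123  0.35839272 -0.16052256]
```

View pics/w6.png

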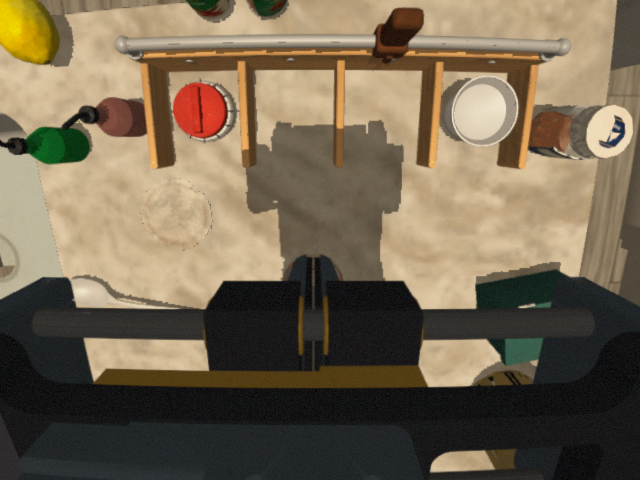

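View pics/t6.png

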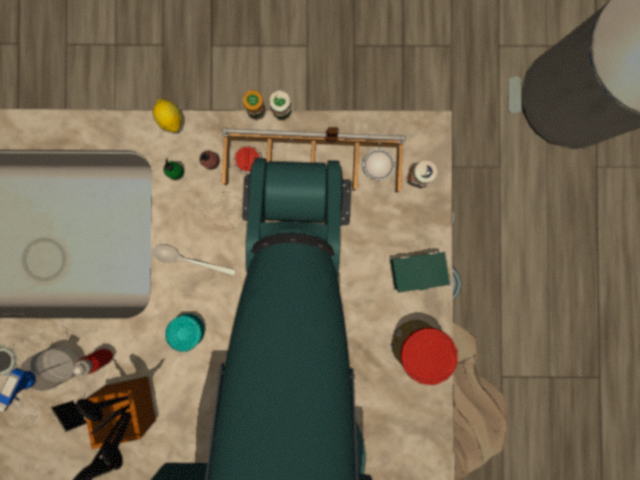

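Run:
```python
from h import *
s,w,t=pickle.load(open("w6.pkl","rb"));W=wcam(s,w)
a=cv2.resize(w["frame"][0:90,340:460][:,:,::-1],None,fx=6,fy=6,interpolation=cv2.INTER_CUBIC)
b=cv2.resize(t["frame"][115:195,290:410][:,:,::-1],None,fx=6,fy=6,interpolation=cv2.INTER_CUBIC)
cv2.imwrite("pics/m6a.png",a);cv2.imwrite("pics/m6b.png",b)
for n,C,(x0,y0,x1,y1) in(("w",W,(340,0,460,90)),("t",t,(290,115,410,195))):
    f=C["frame"].astype(int);m=((f.max(2)<110)&(f[:,:,0]-f[:,:,2]>15)).astype(np.uint8)
    k=np.zeros_like(m);k[y0:y1,x0:x1]=m[y0:y1,x0:x1]
    N,l,st,ce=cv2.connectedComponentsWithStats(k)
    for i in range(1,N):
        if st[i,4]>25: print(n,st[i],ce[i])
P=plane(t,[(332.5,133),(332.5,137)],.143);print([w2r(*p[:2]) for p in P])
```

```text
w [ 340    8  120   82 3595] [400.39360223  48.32378303]
w [447  81  13   9  72] [454.72222222  86.        ]
t [315 127  41  19 314] [333.18789809 137.71019108]
t [290 139  22   4  83] [300.36144578 140.45783133]
t [359 139  41  53 252] [383.86111111 150.96428571]
t [407 169   3  15  28] [408.39285714 177.07142857]
t [349 180   5  15  27] [351.11111111 186.2962963 ]
[array([ 0.04015015, -0.03609314]), array([ 0.03221316, -0.03643452])]
```

View pics/m6a.png

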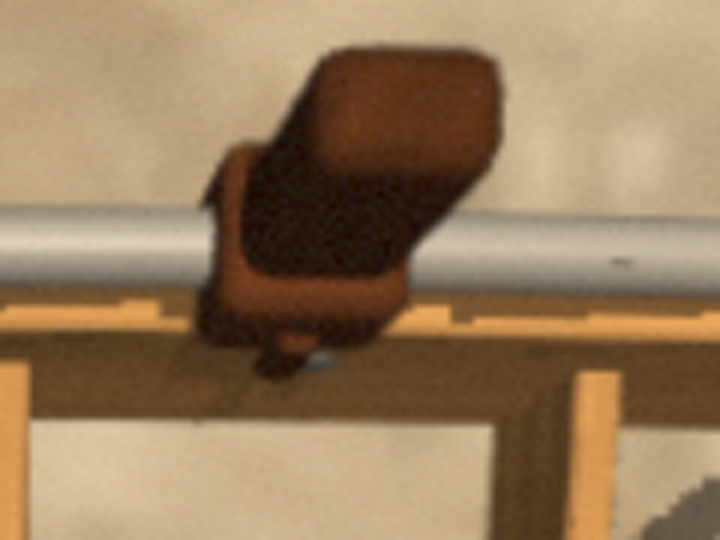

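View pics/m6b.png

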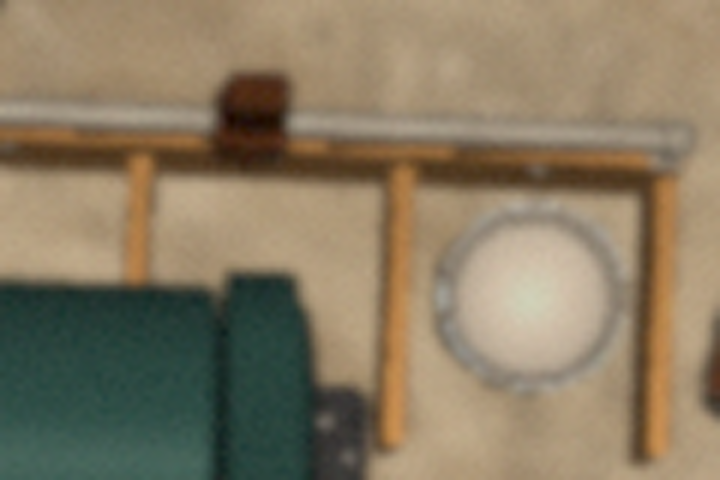

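Run:
```python
from h import *
s,w,t=pickle.load(open("w6.pkl","rb"));W=wcam(s,w)
print([w2r(*plane(C,[uv],z)[0,:2]).round(4) for C,uv,z in((t,(332.1,130.2),.143),(t,(331.8,134),.097),(W,(407.7,18.2),.143),(W,(392.3,36),.097))])
# top: dividers' back tops, third bay, near back board (z=.045)
print([w2r(*plane(t,[uv],.045)[0,:2]).round(4) for uv in((290+140/6,115+165/6),(290+402/6,115+175/6))])
print([w2r(*plane(W,[uv],.045)[0,:2]).round(4) for uv in((340+13/6,365/6),(340+597/6,375/6))])
m=tri(t,[(332.1,130.2)],W,[(407.7,18.2)]);print(m,w2r(*m[0,:2]))
```

```text
[array([ 0.0457, -0.0351]), array([ 0.0467, -0.0366]), array([ 0.047 , -0.0378]), array([ 0.0488, -0.038 ])]
[array([0.0365, 0.0001]), array([ 0.037 , -0.0933])]
[array([ 0.0413, -0.0029]), array([ 0.041 , -0.0952])]
[[ 6.78898611e-01 -5.86344450e-02  1.55207507e-01  3.01539521e-04]] [ 0.04317868 -0.03466763]
```

Run:
```python
from h import *; from cell import r
s=r.state()
print(to(s,[*r2w(.043,.0246),.238],-92.4))
```

```text
(array([-151.3,   -0.7,   -0.2]), array([-0.  ,  0.01, -0.  ]))
```

Emit:
{"op": "apply_moves", "data": {
  "grip": [1,1,1,1,1],
  "delta_pos": [
    [-38,0,0],
    [-76,0,0],
    [-114,0,0],
    [-151,0,0],
    [-151,0,0]
  ],
  "twist": [
    [0,0,0],
    [0,0,0],
    [0,0,0],
    [0,0,0],
    [0,0,0]
  ]
}}

```text
clock: 6.33
position: [0.6858, -0.0001, 0.2363]
orientation: [[-0.999, 0.001, -0.042], [0.042, -0.0, -0.999], [-0.001, -1.0, -0.0]]
contact_force: [-0.0, 0.6, -0.5]
opening: 0.006
```

Emit:
{"op": "apply_moves", "data": {
  "grip": [1,1,1,1,1],
  "delta_pos": [
    [0,35,0],
    [0,70,0],
    [0,95,0],
    [0,106,0],
    [0,106,0]
  ],
  "twist": [
    [0,0,0],
    [0,0,0],
    [0,0,0],
    [0,0,0],
    [0,0,0]
  ]
}}

```text
clock: 6.75
position: [0.6787, 0.0003, 0.1281]
orientation: [[-0.999, -0.005, -0.042], [0.042, 0.0, -0.999], [0.005, -1.0, 0.0]]
contact_force: [0.2, 0.7, 0.2]
opening: 0.006
```

Emit:
{"op": "apply_moves", "data": {
  "grip": [1,1,1,1,1],
  "delta_pos": [
    [0,0,8],
    [0,0,16],
    [0,0,24],
    [0,0,30],
    [0,0,36]
  ],
  "twist": [
    [0,0,0],
    [0,0,0],
    [0,0,0],
    [0,0,0],
    [0,0,0]
  ]
}}

```text
clock: 7.17
position: [0.679, -0.0369, 0.1326]
orientation: [[-0.999, 0.002, -0.042], [0.042, -0.0, -0.999], [-0.002, -1.0, 0.0]]
contact_force: [-0.2, 0.1, -0.5]
opening: 0.007
```

Run:
```python
from h import *; from cell import r
s=r.state();print(s["position"],w2r(*s["position"][:2]),s["contact_force"])
print(to(s,[*r2w(.043,-.0267),s["position"][2]],-92.4))
```

```text
[ 0.67896146 -0.03689877  0.13262394] [ 0.04233696 -0.01294817] [-0.15794769  0.08951258 -0.50913976]
(array([-0.7,  0. , 13.8]), array([-0.  , -0.03, -0.09]))
```

Emit:
{"op": "apply_moves", "data": {
  "grip": [1,1,1,1,1],
  "delta_pos": [
    [0,0,4],
    [0,0,8],
    [0,0,11],
    [0,0,13],
    [0,0,13]
  ],
  "twist": [
    [0,0,0],
    [0,0,0],
    [0,0,0],
    [0,0,0],
    [0,0,0]
  ]
}}

```text
clock: 7.58
position: [0.6779, -0.0491, 0.1315]
orientation: [[-0.999, -0.0, -0.042], [0.042, -0.0, -0.999], [0.0, -1.0, 0.0]]
contact_force: [-0.1, -0.1, -0.4]
opening: 0.007
```

Run:
```python
from h import *; from cell import r
s=r.state();print(s["position"],w2r(*s["position"][:2]),s["contact_force"])
```

```text
[ 0.67793818 -0.04905512  0.1314574 ] [ 0.04182045 -0.02513657] [-0.11912299 -0.07451608 -0.4469783 ]
```

Emit:
{"op": "apply_moves", "data": {
  "grip": [1,1,1,1,1],
  "delta_pos": [
    [0,0,1.5],
    [0,0,1.5],
    [0,0,-10],
    [0,0,-30],
    [0,-10,-40]
  ],
  "twist": [
    [0,0,0],
    [0,0,0],
    [0,0,0],
    [0,0,0],
    [0,0,0]
  ]
}}

```text
clock: 8.0
position: [0.6785, -0.0069, 0.14]
orientation: [[-0.999, -0.003, -0.042], [0.042, 0.0, -0.999], [0.003, -1.0, -0.0]]
contact_force: [-0.1, 0.5, -0.9]
opening: 0.004
```

Emit:
{"op": "apply_moves", "data": {
  "grip": [1,1,1,1,1],
  "delta_pos": [
    [0,-40,0],
    [20,-75,0],
    [60,-95,0],
    [100,-100,0],
    [140,-100,0]
  ],
  "twist": [
    [0,0,0],
    [0,0,0],
    [0,0,0],
    [0,0,0],
    [0,0,0]
  ]
}}

```text
clock: 8.42
position: [0.5393, -0.0023, 0.2439]
orientation: [[-0.999, 0.004, -0.041], [0.041, -0.0, -0.999], [-0.004, -1.0, 0.0]]
contact_force: [0.5, -0.5, 1.1]
opening: 0.006
```

Run:
```python
from h import *; from cell import r
s=r.state();print(s["position"],w2r(*s["position"][:2]),s["contact_force"])
w=r.capture("wrist");t=r.capture("top");pickle.dump((s,w,t),open("w7.pkl","wb"))
a=cv2.resize(w["frame"][0:130,300:500][:,:,::-1],None,fx=4,fy=4,interpolation=cv2.INTER_CUBIC)
b=cv2.resize(t["frame"][115:195,290:410][:,:,::-1],None,fx=6,fy=6,interpolation=cv2.INTER_CUBIC)
cv2.imwrite("pics/m7a.png",a);cv2.imwrite("pics/m7b.png",b)
```

```text
[ 0.53925713 -0.00230248  0.24394037] [-0.09868605  0.01580448] [ 0.45455206 -0.49433087  1.09659169]
```

View pics/m7a.png

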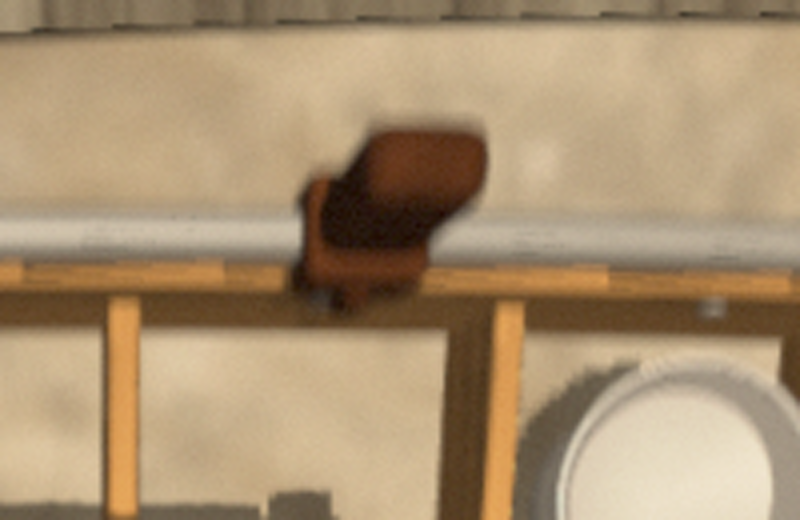

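View pics/m7b.png

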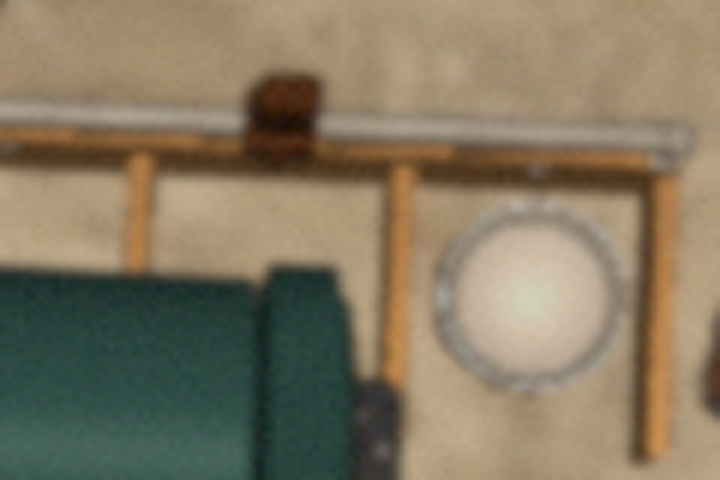

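Run:
```python
from h import *
s,w,t=pickle.load(open("w7.pkl","rb"));W=wcam(s,w)
print([w2r(*plane(C,[uv],z)[0,:2]).round(4) for C,uv,z in((t,(290+287/6,115+93/6),.143),(t,(290+283/6,115+115/6),.097),(W,(300+428/4,167/4),.143),(W,(300+367/4,222/4),.097))])
print([w2r(*plane(t,[uv],.045)[0,:2]).round(4) for uv in((290+140/6,115+165/6),(290+402/6,115+175/6))])
print([w2r(*plane(W,[uv],.045)[0,:2]).round(4) for uv in((300+123/4,300/4),(300+508/4,305/4))])
```

```text
[array([ 0.0456, -0.0464]), array([ 0.0469, -0.0476]), array([ 0.0444, -0.0485]), array([ 0.0461, -0.0483])]
[array([0.0365, 0.0001]), array([ 0.037 , -0.0933])]
[array([ 0.0402, -0.0014]), array([ 0.0401, -0.0949])]
```

Run:
```python
from h import *; from cell import r
s=r.state();print(s["orientation"])
print(to(s,[.4405,.0129,.23],-50))
```

```text
[[-9.99160120e-01 -2.09487622e-03 -4.09226784e-02]
 [ 4.09226860e-02  3.92335488e-05 -9.99162315e-01]
 [ 2.09472692e-03 -9.99997805e-01  4.65273644e-05]]
(array([ 94.5,  11.9, -11.1]), array([ 4.000e-02, -4.235e+01,  1.200e-01]))
```

Emit:
{"op": "apply_moves", "data": {
  "grip": [0,0,0,0,0],
  "delta_pos": [
    [30,3,-2],
    [60,6,-4],
    [80,8,-6],
    [92,12,-8],
    [99,14,-11]
  ],
  "twist": [
    [0,-7,0],
    [0,-14,0],
    [0,-21,0],
    [0,-28,0],
    [0,-35,0]
  ]
}}

```text
clock: 8.93
position: [0.4401, 0.0127, 0.2277]
orientation: [[-0.839, 0.0, 0.544], [-0.544, -0.0, -0.839], [-0.0, -1.0, 0.0]]
contact_force: [0.5, -0.5, 0.7]
opening: 0.34
```

Emit:
{"op": "apply_moves", "data": {
  "grip": [0,0,0,0,0],
  "delta_pos": [
    [0,0,0],
    [0,0,0],
    [0,0,0],
    [0,0,0],
    [0,0,0]
  ],
  "twist": [
    [0,-7,0],
    [0,-7.4,0],
    [0,-7.4,0],
    [0,-7.4,0],
    [0,-7.4,0]
  ]
}}

```text
clock: 9.35
position: [0.4417, 0.0122, 0.2276]
orientation: [[-0.768, 0.0, 0.641], [-0.641, 0.0, -0.768], [-0.0, -1.0, 0.0]]
contact_force: [0.5, 0.3, -0.2]
opening: 0.702
```

Run:
```python
from h import *; from cell import r
s=r.state();print(s["position"],s["opening"],s["orientation"].round(3))
w=r.capture("wrist");pickle.dump((s,w),open("w8.pkl","wb"));cv2.imwrite("pics/w8.png",w["frame"][:,:,::-1])
```

```text
[0.44165137 0.01222846 0.22764238] 0.7019868709912186 [[-0.768  0.     0.641]
 [-0.641  0.    -0.768]
 [-0.    -1.     0.   ]]
```

View pics/w8.png

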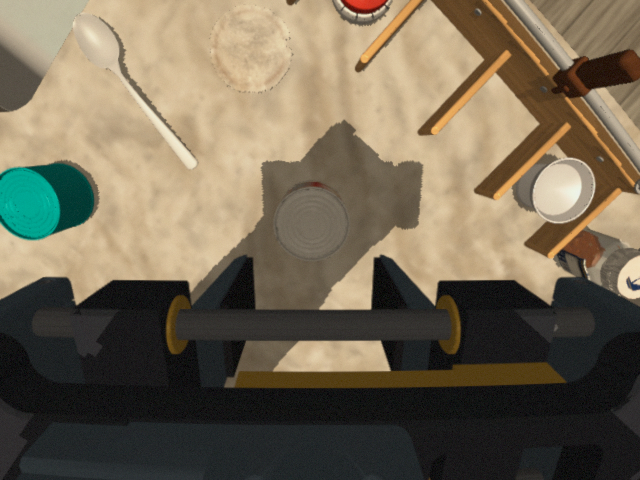

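The tin's lid is centred near (310,221) between the opening fingers. The turquoise look-alike is far left at (30,203).

Run:
```python
from h import *
s,w=pickle.load(open("w8.pkl","rb"));W=wcam(s,w)
cv2.imwrite("pics/w8c.png",cv2.resize(w["frame"][160:290,230:410][:,:,::-1],None,fx=4,fy=4,interpolation=cv2.INTER_CUBIC))
for uv in((311,222),(274,222),(348,222)): 
    P=plane(W,[uv],.058)[0];print(P, np.array(s["orientation"]).T@(P-s["position"])*1000)
d=pickle.load(open("c0.pkl","rb"));print(tri(d["top"],[np.array((380.5,447.5))/2.6+[150,80]-.3],W,[(311,222)]))
```

```text
[0.44021564 0.01348702 0.058     ] [  0.32412471 169.64214976  -1.90201561]
[0.41710744 0.04125121 0.058     ] [  0.28159933 169.63878034 -38.0245482 ]
[ 0.4633343  -0.01426171  0.058     ] [  0.34870879 169.64552164  34.21535005]
[[0.43986499 0.01277444 0.05487472 0.00068135]]
```

View pics/w8c.png

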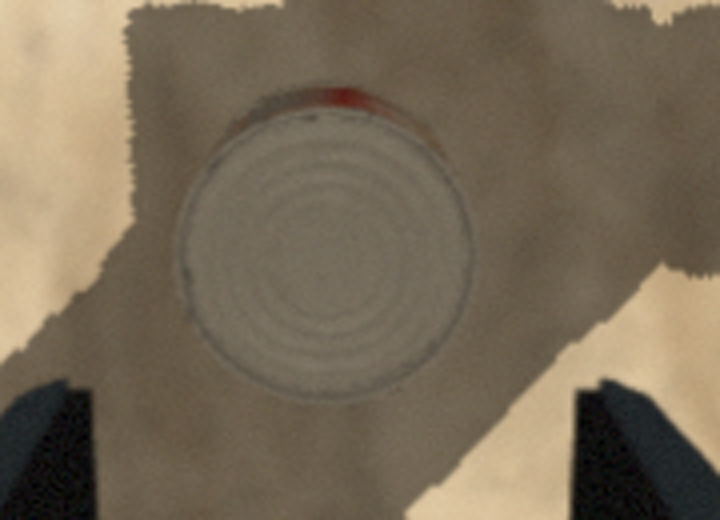

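Emit:
{"op": "apply_moves", "data": {
  "grip": [0,0,0,0,0],
  "delta_pos": [
    [1,20,-1.5],
    [1,50,-1.5],
    [1,80,-1.5],
    [1,100,-1.5],
    [1,100,-1.5]
  ],
  "twist": [
    [0,0,0],
    [0,0,0],
    [0,0,0],
    [0,0,0],
    [0,0,0]
  ]
}}

```text
clock: 9.82
position: [0.4374, 0.0127, 0.1242]
orientation: [[-0.767, -0.006, 0.642], [-0.642, 0.0, -0.767], [0.004, -1.0, -0.004]]
contact_force: [-1.3, 0.1, -0.0]
opening: 0.995
```

Run:
```python
from h import *; from cell import r
s=r.state();print(s["position"],s["opening"],s["orientation"].round(3))
w=r.capture("wrist");pickle.dump((s,w),open("w9.pkl","wb"));cv2.imwrite("pics/w9.png",w["frame"][:,:,::-1])
```

```text
[0.43743376 0.01267029 0.12423598] 0.9945686539271554 [[-0.767 -0.006  0.642]
 [-0.642  0.    -0.767]
 [ 0.004 -1.    -0.004]]
```

View pics/w9.png

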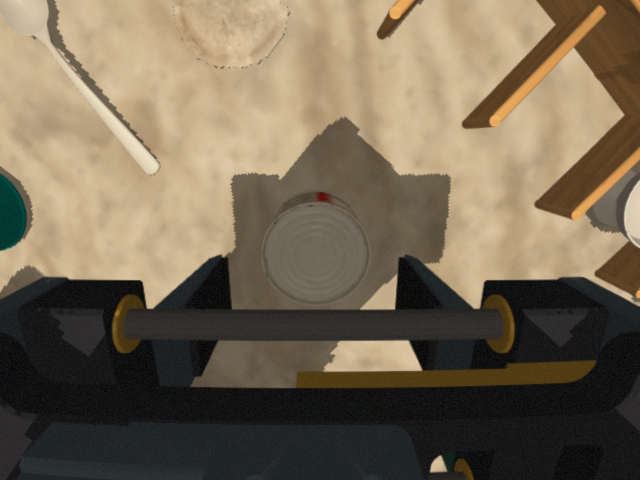

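Emit:
{"op": "apply_moves", "data": {
  "grip": [0,0,0,0,0],
  "delta_pos": [
    [0,10,1],
    [0,20,1],
    [0,30,1],
    [0,40,1],
    [0,45,1]
  ],
  "twist": [
    [0,0,0],
    [0,0,0],
    [0,0,0],
    [0,0,0],
    [0,0,0]
  ]
}}

```text
clock: 10.28
position: [0.4398, 0.0119, 0.0813]
orientation: [[-0.766, -0.001, 0.643], [-0.643, 0.0, -0.766], [0.001, -1.0, -0.001]]
contact_force: [0.3, 0.3, 0.2]
opening: 0.998
```

Run:
```python
from h import *; from cell import r
s=r.state();print(s["position"],s["opening"],s["orientation"].round(3))
w=r.capture("wrist");pickle.dump((s,w),open("w10.pkl","wb"));cv2.imwrite("pics/w10.png",w["frame"][:,:,::-1])
print(to(s,[.4405,.0133,.031],-50))
```

```text
[0.43982002 0.01191386 0.08129743] 0.9977158079259341 [[-0.766 -0.001  0.643]
 [-0.643  0.    -0.766]
 [ 0.001 -1.    -0.001]]
(array([-1.4, 50.3, -0.6]), array([0.03, 0.  , 0.04]))
```

View pics/w10.png

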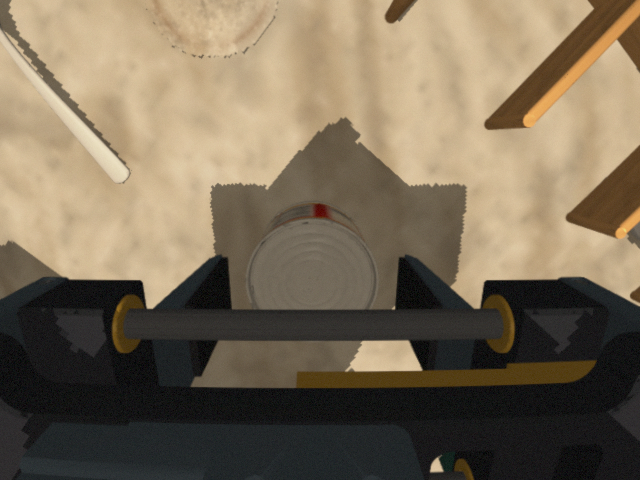

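Emit:
{"op": "apply_moves", "data": {
  "grip": [0,0,0,0,0],
  "delta_pos": [
    [0,10,0],
    [0,20,0],
    [0,30,0],
    [0,40,0],
    [0,48,0]
  ],
  "twist": [
    [0,0,0],
    [0,0,0],
    [0,0,0],
    [0,0,0],
    [0,0,0]
  ]
}}

```text
clock: 10.75
position: [0.4399, 0.0119, 0.0332]
orientation: [[-0.766, -0.001, 0.643], [-0.643, 0.0, -0.766], [0.001, -1.0, -0.0]]
contact_force: [1.0, -0.3, 0.4]
opening: 1.002
```

Run:
```python
from h import *; from cell import r
s=r.state();print(s["position"],s["contact_force"],s["orientation"].round(3))
w=r.capture("wrist");pickle.dump((s,w),open("w11.pkl","wb"));cv2.imwrite("pics/w11.png",w["frame"][:,:,::-1])
```

```text
[0.4399     0.01191139 0.03316576] [ 0.96619036 -0.29500955  0.36025107] [[-0.766 -0.001  0.643]
 [-0.643  0.    -0.766]
 [ 0.001 -1.    -0.   ]]
```

View pics/w11.png

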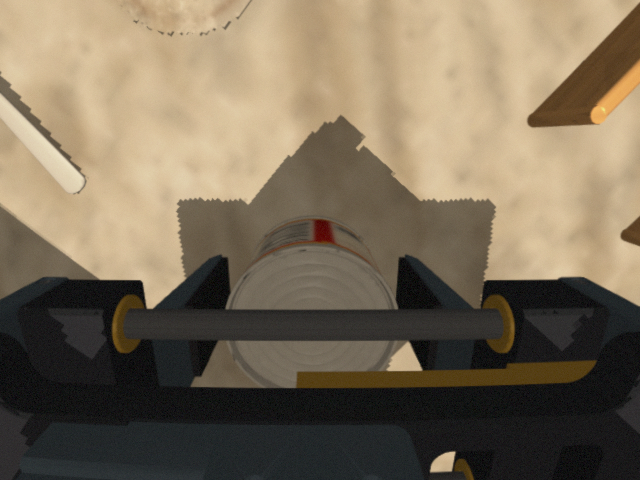

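Emit:
{"op": "apply_moves", "data": {
  "grip": [0,0,0,0,0],
  "delta_pos": [
    [0,0,5],
    [0,0,10],
    [0,0,16],
    [0,0,23],
    [0,0,30]
  ],
  "twist": [
    [0,0,0],
    [0,0,0],
    [0,0,0],
    [0,0,0],
    [0,0,0]
  ]
}}

```text
clock: 11.22
position: [0.4603, -0.0117, 0.0348]
orientation: [[-0.766, 0.001, 0.643], [-0.643, -0.0, -0.766], [-0.001, -1.0, 0.0]]
contact_force: [-0.9, -0.0, -1.7]
opening: 0.996
```

Emit:
{"op": "apply_moves", "data": {
  "grip": [0,0,0,0,0],
  "delta_pos": [
    [0,0,8],
    [0,0,16],
    [0,0,24],
    [0,0,32],
    [0,0,40]
  ],
  "twist": [
    [0,0,0],
    [0,0,0],
    [0,0,0],
    [0,0,0],
    [0,0,0]
  ]
}}

```text
clock: 11.63
position: [0.4858, -0.0424, 0.0345]
orientation: [[-0.766, 0.0, 0.643], [-0.643, 0.0, -0.766], [-0.0, -1.0, 0.0]]
contact_force: [-2.0, 3.2, 2.2]
opening: 1.004
```

Run:
```python
from h import *; from cell import r
s=r.state();print(s["position"],w2r(*s["position"][:2]),s["contact_force"],s["orientation"].round(3))
w=r.capture("wrist");pickle.dump((s,w),open("w12.pkl","wb"));cv2.imwrite("pics/w12.png",w["frame"][:,:,::-1])
c=r.capture("scene");cv2.imwrite("pics/s12.png",cv2.resize(c["frame"][180:340,140:380][:,:,::-1],None,fx=3.3,fy=3.3,interpolation=cv2.INTER_CUBIC))
```

```text
[ 0.4857616  -0.04239959  0.03451491] [-0.15046663 -0.02648406] [-1.99298135  3.17699248  2.19649879] [[-0.766  0.     0.643]
 [-0.643  0.    -0.766]
 [-0.    -1.     0.   ]]
```

View pics/w12.png

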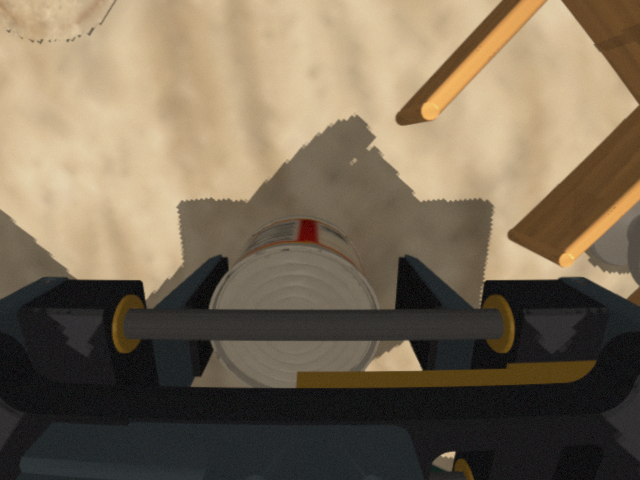

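View pics/s12.png

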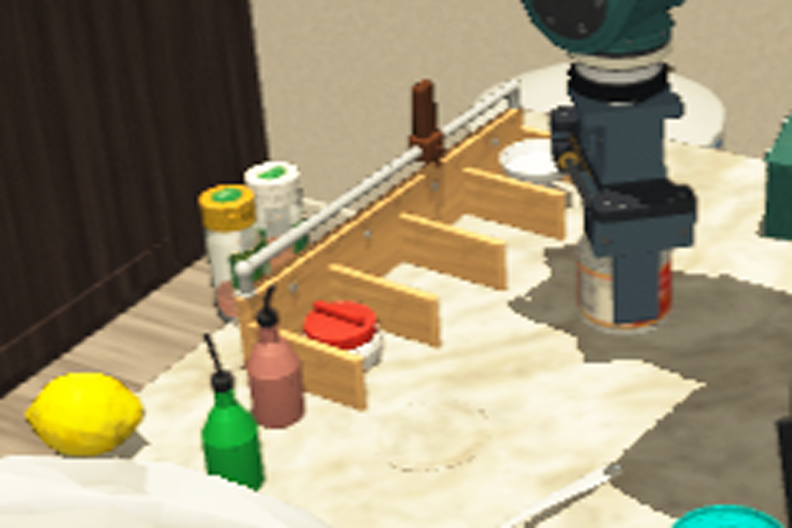

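Emit:
{"op": "apply_moves", "data": {
  "grip": [0,0,0,0,0],
  "delta_pos": [
    [0,0,8],
    [0,0,16],
    [0,0,24],
    [0,0,31],
    [0,0,36]
  ],
  "twist": [
    [0,0,0],
    [0,0,0],
    [0,0,0],
    [0,0,0],
    [0,0,0]
  ]
}}

```text
clock: 12.15
position: [0.5091, -0.07, 0.0345]
orientation: [[-0.766, 0.0, 0.643], [-0.643, -0.0, -0.766], [-0.0, -1.0, 0.0]]
contact_force: [0.1, 0.6, -0.6]
opening: 1.002
```

Run:
```python
from h import *; from cell import r
s=r.state();print(s["position"],w2r(*s["position"][:2]),s["contact_force"])
w=r.capture("wrist");pickle.dump((s,w),open("w13.pkl","wb"));cv2.imwrite("pics/w13.png",w["frame"][:,:,::-1])
```

```text
[ 0.50908299 -0.07003709  0.03449106] [-0.12601533 -0.05312712] [ 0.08951564  0.64016879 -0.55888029]
```

View pics/w13.png

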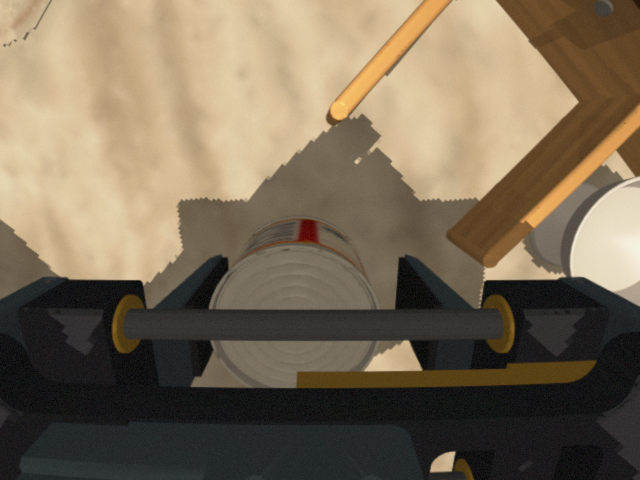

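Emit:
{"op": "apply_moves", "data": {
  "grip": [0,0,0,0,0],
  "delta_pos": [
    [0,0,-4],
    [0,0,-7],
    [0,0,-7],
    [0,-10,-7],
    [0,-25,-7]
  ],
  "twist": [
    [0,0,0],
    [0,0,0],
    [0,0,0],
    [0,0,0],
    [0,0,0]
  ]
}}

```text
clock: 12.62
position: [0.5029, -0.0635, 0.0593]
orientation: [[-0.766, -0.002, 0.643], [-0.643, 0.0, -0.766], [0.001, -1.0, -0.002]]
contact_force: [-0.3, 0.1, 0.8]
opening: 0.997
```

Emit:
{"op": "apply_moves", "data": {
  "grip": [0,0,0,0,0],
  "delta_pos": [
    [0,-20,0],
    [0,-50,0],
    [0,-90,0],
    [0,-130,0],
    [0,-150,0]
  ],
  "twist": [
    [0,0,0],
    [0,0,0],
    [0,0,0],
    [0,0,0],
    [0,0,0]
  ]
}}

```text
clock: 13.03
position: [0.505, -0.0639, 0.2146]
orientation: [[-0.766, 0.005, 0.643], [-0.643, -0.001, -0.766], [-0.003, -1.0, 0.004]]
contact_force: [0.6, 0.1, 0.4]
opening: 1.005
```

Run:
```python
from h import *; from cell import r
s=r.state();print(s["position"],w2r(*s["position"][:2]),s["contact_force"])
w=r.capture("wrist");pickle.dump((s,w),open("w14.pkl","wb"));cv2.imwrite("pics/w14.png",w["frame"][:,:,::-1])
```

```text
[ 0.50501859 -0.063949    0.21460387] [-0.13032956 -0.04721345] [0.63002593 0.0585031  0.35810987]
```

View pics/w14.png

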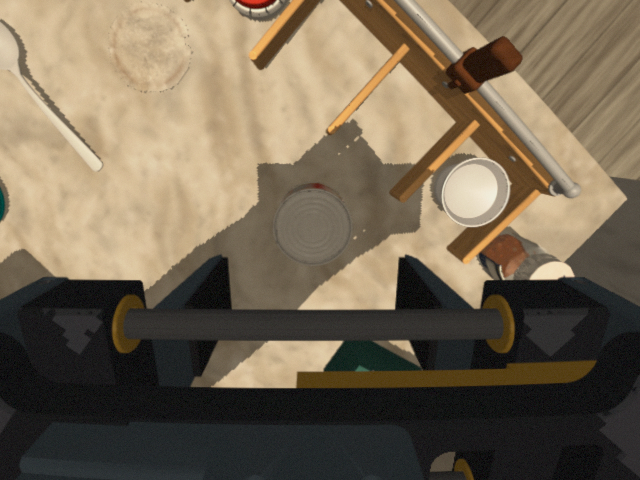

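The tin stands free at (313,225), in front of the third bay. That bay lies between the dividers ending at (333,132) and (399,198), and the marker is behind it.

Run:
```python
from h import *; from cell import r
s,w=pickle.load(open("w14.pkl","rb"));W=wcam(s,w)
cv2.imwrite("pics/w14c.png",cv2.resize(w["frame"][110:280,250:450][:,:,::-1],None,fx=4,fy=3.5,interpolation=cv2.INTER_CUBIC))
for uv,z in(((313,226),.058),((333,132),.045),((397,196),.045)):
    P=plane(W,[uv],z)[0];print(P,w2r(*P[:2]))
s=r.state();print(to(s,[*r2w(-.195,-.047),.2146],-92.4))
```

```text
[ 0.50495434 -0.06481473  0.058     ] [-0.13035773 -0.0480811 ]
[ 0.5821116  -0.02405616  0.045     ] [-0.05496344 -0.00414701]
[ 0.57705826 -0.10969623  0.045     ] [-0.05644856 -0.08992318]
(array([ 48.5,   1.6, -44.8]), array([-0.23, 42.43, -0.42]))
```

View pics/w14c.png

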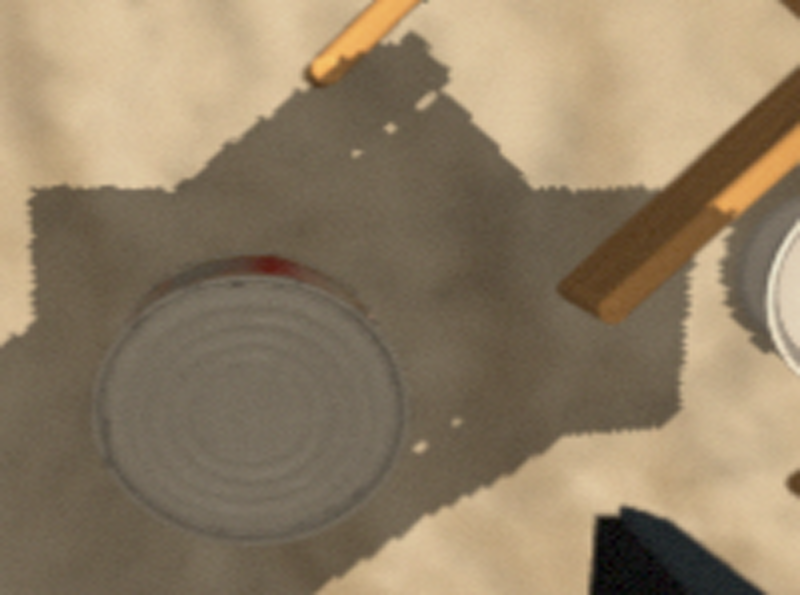

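Emit:
{"op": "apply_moves", "data": {
  "grip": [1,1,1,1,1],
  "delta_pos": [
    [10,0,-9],
    [20,0,-18],
    [30,0,-27],
    [40,0,-36],
    [50,1,-46]
  ],
  "twist": [
    [0,7,0],
    [0,14,0],
    [0,21,0],
    [0,28,0],
    [0,35,0]
  ]
}}

```text
clock: 13.5
position: [0.4352, -0.0607, 0.2089]
orientation: [[-0.997, 0.0, 0.081], [-0.081, -0.0, -0.997], [-0.0, -1.0, 0.0]]
contact_force: [0.4, -1.1, -0.1]
opening: 0.665
```

Emit:
{"op": "apply_moves", "data": {
  "grip": [1,1,1,1,1],
  "delta_pos": [
    [0,0,0],
    [0,0,0],
    [0,0,0],
    [0,0,0],
    [0,0,0]
  ],
  "twist": [
    [0,7,0],
    [0,7.4,0],
    [0,7.4,0],
    [0,7.4,0],
    [0,7.4,0]
  ]
}}

```text
clock: 13.92
position: [0.4363, -0.0608, 0.2086]
orientation: [[-0.999, 0.0, -0.039], [0.039, -0.0, -0.999], [-0.0, -1.0, 0.0]]
contact_force: [-0.7, -0.0, -0.8]
opening: 0.301
```

Run:
```python
from h import *; from cell import r
s=r.state();print(s["position"],s["opening"],w2r(*s["position"][:2]))
print(to(s,[*r2w(-.200,-.0478),.032],-92.4))
w=r.capture("wrist");pickle.dump((s,w),open("w15.pkl","wb"));cv2.imwrite("pics/w15.png",w["frame"][:,:,::-1])
```

```text
[ 0.43625734 -0.06081436  0.20859178] 0.30095902949195247 [-0.19916169 -0.04694295]
(array([  0.9, 176.6,   0.8]), array([-0.  ,  0.18, -0.01]))
```

View pics/w15.png

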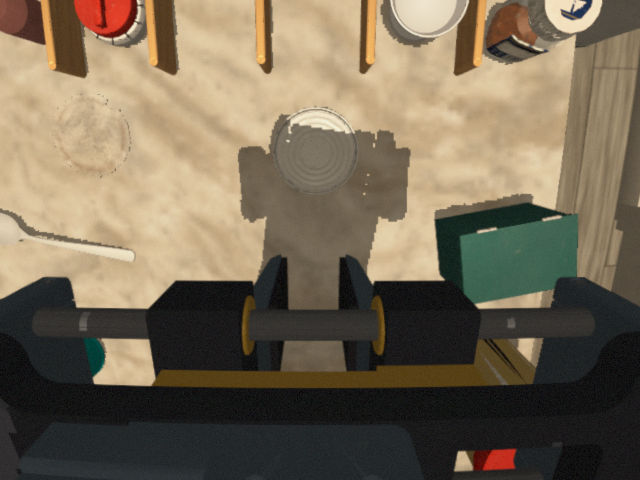

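Emit:
{"op": "apply_moves", "data": {
  "grip": [1,1,1,1,1],
  "delta_pos": [
    [1,20,1],
    [1,45,1],
    [1,70,1],
    [1,90,1],
    [1,100,1]
  ],
  "twist": [
    [0,0,0],
    [0,0,0],
    [0,0,0],
    [0,0,0],
    [0,0,0]
  ]
}}

```text
clock: 14.38
position: [0.434, -0.0616, 0.1063]
orientation: [[-0.999, -0.003, -0.04], [0.04, 0.001, -0.999], [0.003, -1.0, -0.0]]
contact_force: [-0.5, -0.2, -0.9]
opening: 0.01
```

Emit:
{"op": "apply_moves", "data": {
  "grip": [1,1,1,1,1],
  "delta_pos": [
    [0,20,0],
    [0,40,0],
    [0,60,0],
    [0,70,0],
    [0,75,0]
  ],
  "twist": [
    [0,0,0],
    [0,0,0],
    [0,0,0],
    [0,0,0],
    [0,0,0]
  ]
}}

```text
clock: 14.8
position: [0.4346, -0.0617, 0.0325]
orientation: [[-0.999, -0.002, -0.041], [0.041, 0.0, -0.999], [0.002, -1.0, -0.0]]
contact_force: [-0.4, 0.2, -0.0]
opening: 0.004
```

Run:
```python
from h import *; from cell import r
s=r.state();print(s["position"],s["opening"],w2r(*s["position"][:2]),s["contact_force"],s["orientation"].round(3))
w=r.capture("wrist");pickle.dump((s,w),open("w16.pkl","wb"));cv2.imwrite("pics/w16.png",w["frame"][:,:,::-1])
c=r.capture("scene");cv2.imwrite("pics/s16.png",cv2.resize(c["frame"][180:340,180:420][:,:,::-1],None,fx=3.3,fy=3.3,interpolation=cv2.INTER_CUBIC))
```

```text
[ 0.43464974 -0.06171581  0.03252935] 0.003919305260209514 [-0.20073039 -0.04791052] [-0.42041947  0.16886572 -0.04040417] [[-0.999 -0.002 -0.041]
 [ 0.041  0.    -0.999]
 [ 0.002 -1.    -0.   ]]
```

View pics/w16.png

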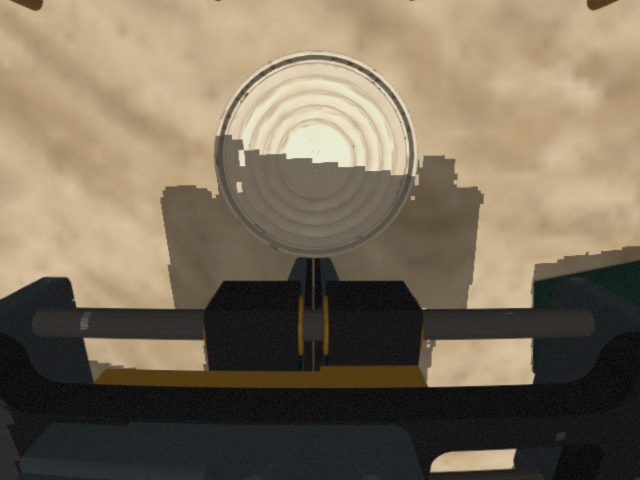

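View pics/s16.png

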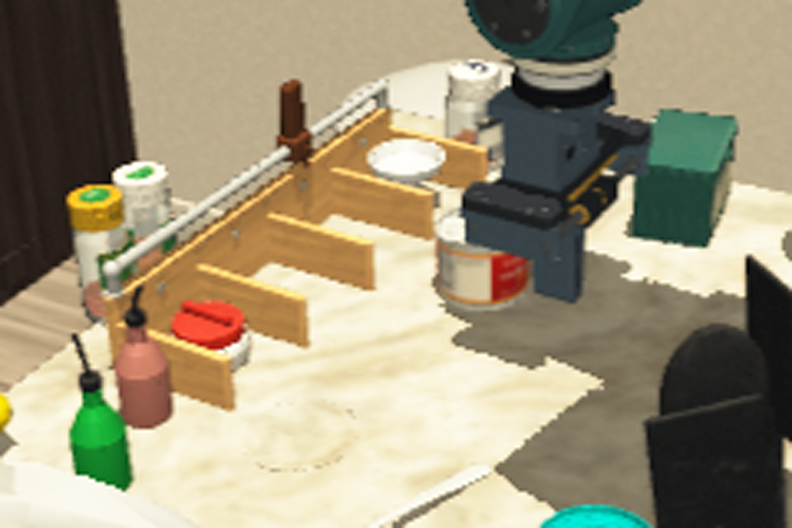

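Emit:
{"op": "apply_moves", "data": {
  "grip": [1,1,1,1,1],
  "delta_pos": [
    [-5,0,0.5],
    [-11,0,0.5],
    [-18,0,0.5],
    [-26,0,0.5],
    [-34,0,0.5]
  ],
  "twist": [
    [0,0,0],
    [0,0,0],
    [0,0,0],
    [0,0,0],
    [0,0,0]
  ]
}}

```text
clock: 15.32
position: [0.47, -0.0638, 0.0339]
orientation: [[-0.999, 0.001, -0.042], [0.042, -0.0, -0.999], [-0.001, -1.0, 0.0]]
contact_force: [-2.0, -0.3, 1.2]
opening: 0.003
```

Emit:
{"op": "apply_moves", "data": {
  "grip": [1,1,1,1,1],
  "delta_pos": [
    [-6,0,0],
    [-12,0,0],
    [-18,0,0],
    [-24,0,0],
    [-30,0,0]
  ],
  "twist": [
    [0,0,0],
    [0,0,0],
    [0,0,0],
    [0,0,0],
    [0,0,0]
  ]
}}

```text
clock: 15.73
position: [0.4993, -0.0649, 0.0334]
orientation: [[-0.999, -0.0, -0.042], [0.042, 0.0, -0.999], [0.0, -1.0, -0.0]]
contact_force: [-3.1, 0.7, 1.8]
opening: 0.002
```

Run:
```python
from h import *; from cell import r
s=r.state();print(s["position"],s["opening"],w2r(*s["position"][:2]),s["contact_force"])
w=r.capture("wrist");pickle.dump((s,w),open("w17.pkl","wb"));cv2.imwrite("pics/w17.png",w["frame"][:,:,::-1])
```

```text
[ 0.49934256 -0.06494671  0.03340044] 0.002197554173549443 [-0.13595915 -0.04844649] [-3.14571889  0.73172908  1.83993935]
```

View pics/w17.png

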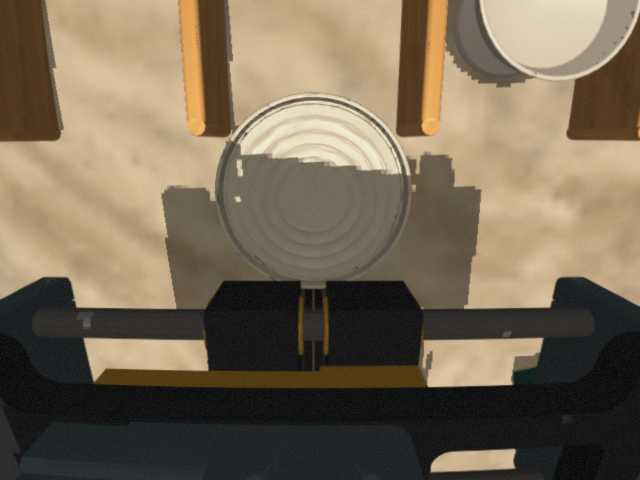

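The tin (217–411, centre column 314) is centred between the divider front ends at columns 197 and 430. I'll keep pushing.

Emit:
{"op": "apply_moves", "data": {
  "grip": [1,1,1,1,1],
  "delta_pos": [
    [-6,0,0],
    [-12,0,0],
    [-18,0,0],
    [-24,0,0],
    [-30,0,0]
  ],
  "twist": [
    [0,0,0],
    [0,0,0],
    [0,0,0],
    [0,0,0],
    [0,0,0]
  ]
}}

```text
clock: 16.2
position: [0.5295, -0.0663, 0.0334]
orientation: [[-0.999, 0.0, -0.042], [0.042, -0.0, -0.999], [-0.0, -1.0, 0.0]]
contact_force: [-0.9, -0.9, 0.4]
opening: -0.0
```

Run:
```python
from h import *; from cell import r
s0,w0=pickle.load(open("w17.pkl","rb"))
P=plane(wcam(s0,w0),[(314,189)],.058)[0];print("tin then",w2r(*P[:2]))
s=r.state();print(s["position"],s["opening"],w2r(*s["position"][:2]),s["contact_force"])
w=r.capture("wrist");pickle.dump((s,w),open("w18.pkl","wb"));cv2.imwrite("pics/w18.png",w["frame"][:,:,::-1])
```

```text
tin then [-0.07758477 -0.04867218]
[ 0.52953783 -0.06626507  0.03344841] -0.0001668256014984578 [-0.10573518 -0.04850717] [-0.88690622 -0.86735369  0.41380181]
```

View pics/w18.png

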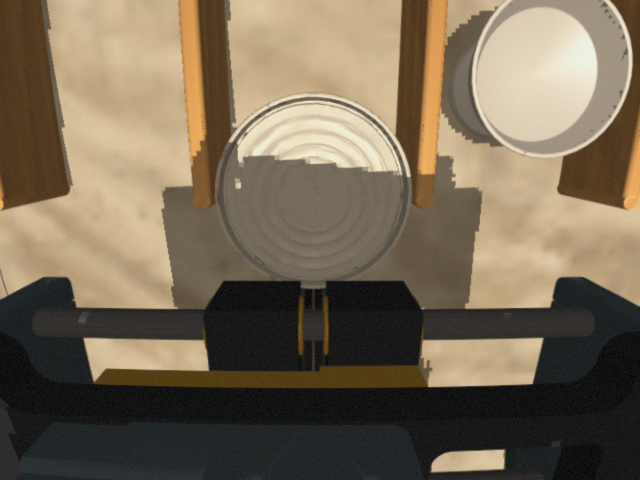

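Emit:
{"op": "apply_moves", "data": {
  "grip": [1,1,1,1,1],
  "delta_pos": [
    [-6,0,0],
    [-12,0,0],
    [-18,0,0],
    [-24,0,0],
    [-29,0,0]
  ],
  "twist": [
    [0,0,0],
    [0,0,0],
    [0,0,0],
    [0,0,0],
    [0,0,0]
  ]
}}

```text
clock: 16.67
position: [0.5586, -0.0675, 0.0335]
orientation: [[-0.999, 0.0, -0.042], [0.042, -0.0, -0.999], [-0.0, -1.0, 0.0]]
contact_force: [-0.9, 0.2, -0.4]
opening: 0.005
```

Run:
```python
from h import *; from cell import r
s=r.state();print(s["position"],w2r(*s["position"][:2]),s["contact_force"])
w=r.capture("wrist");pickle.dump((s,w),open("w19.pkl","wb"));cv2.imwrite("pics/w19.png",w["frame"][:,:,::-1])
```

```text
[ 0.55859797 -0.06748122  0.03348766] [-0.07664961 -0.04851294] [-0.8903923   0.21499351 -0.43173808]
```

View pics/w19.png

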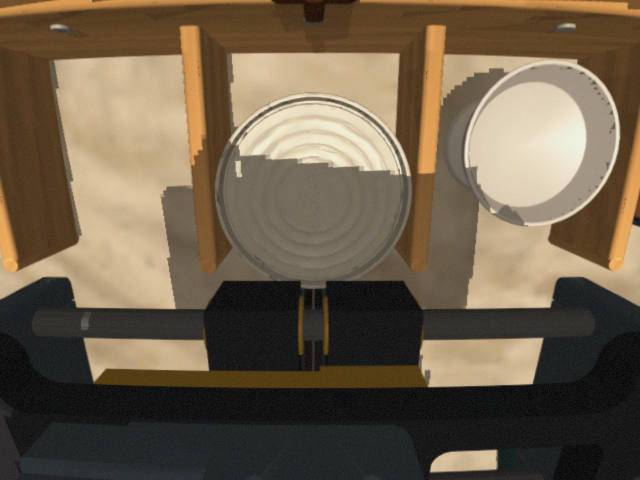

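Emit:
{"op": "apply_moves", "data": {
  "grip": [1,1,1,1,1],
  "delta_pos": [
    [-4,0,0],
    [-8,0,0],
    [-12,0,0],
    [-14,0,0],
    [-15,0,0]
  ],
  "twist": [
    [0,0,0],
    [0,0,0],
    [0,0,0],
    [0,0,0],
    [0,0,0]
  ]
}}

```text
clock: 17.13
position: [0.5732, -0.0681, 0.0335]
orientation: [[-0.999, 0.0, -0.042], [0.042, -0.0, -0.999], [-0.0, -1.0, 0.0]]
contact_force: [-1.6, 1.5, 1.4]
opening: 0.006
```

Run:
```python
from h import *; from cell import r
s=r.state();print(s["position"],w2r(*s["position"][:2]),s["contact_force"])
w=r.capture("wrist");pickle.dump((s,w),open("w20.pkl","wb"));cv2.imwrite("pics/w20.png",w["frame"][:,:,::-1])
```

```text
[ 0.57315166 -0.06807688  0.03347592] [-0.06208373 -0.04850246] [-1.62733075  1.45536637  1.41618576]
```

View pics/w20.png

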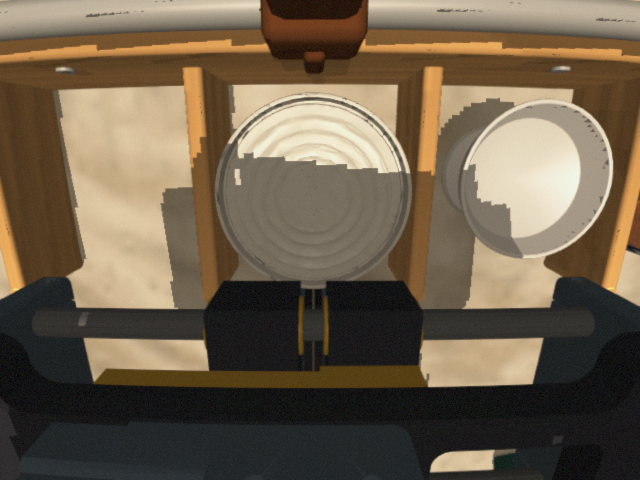

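Emit:
{"op": "apply_moves", "data": {
  "grip": [1,1,1,1,1],
  "delta_pos": [
    [8,0,0],
    [25,0,0],
    [50,0,0],
    [75,-10,0],
    [90,-30,0]
  ],
  "twist": [
    [0,0,0],
    [0,0,0],
    [0,0,0],
    [0,0,0],
    [0,0,0]
  ]
}}

```text
clock: 17.6
position: [0.4783, -0.0637, 0.0618]
orientation: [[-0.999, -0.005, -0.042], [0.042, 0.001, -0.999], [0.005, -1.0, -0.001]]
contact_force: [-0.5, -0.3, 0.3]
opening: 0.001
```

Emit:
{"op": "apply_moves", "data": {
  "grip": [1,1,1,1,1],
  "delta_pos": [
    [0,-40,0],
    [0,-80,0],
    [0,-120,0],
    [0,-160,0],
    [0,-190,0]
  ],
  "twist": [
    [0,0,0],
    [0,0,0],
    [0,0,0],
    [0,0,0],
    [0,0,0]
  ]
}}

```text
clock: 18.02
position: [0.4826, -0.0643, 0.2567]
orientation: [[-0.999, 0.003, -0.042], [0.042, -0.0, -0.999], [-0.003, -1.0, 0.0]]
contact_force: [1.0, -1.3, 0.6]
opening: 0.003
```

Run:
```python
from h import *; from cell import r
s=r.state();print(s["position"],w2r(*s["position"][:2]),s["contact_force"])
w=r.capture("wrist");t=r.capture("top");c=r.capture("scene");pickle.dump((s,w,t,c),open("w21.pkl","wb"))
cv2.imwrite("pics/w21.png",w["frame"][:,:,::-1])
cv2.imwrite("pics/t21.png",cv2.resize(t["frame"][80:290,150:450][:,:,::-1],None,fx=2.6,fy=2.6,interpolation=cv2.INTER_CUBIC))
cv2.imwrite("pics/s21.png",cv2.resize(c["frame"][180:340,140:380][:,:,::-1],None,fx=3.3,fy=3.3,interpolation=cv2.INTER_CUBIC))
```

```text
[ 0.48263239 -0.06431712  0.25671685] [-0.15268105 -0.04851282] [ 1.03515357 -1.31606165  0.62105201]
```

View pics/w21.png

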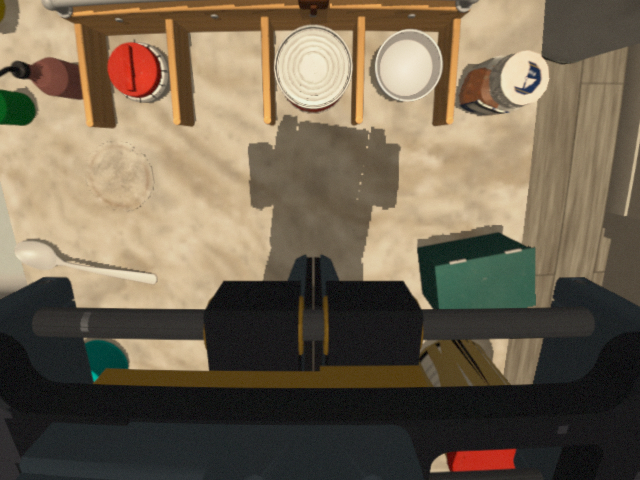

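View pics/t21.png

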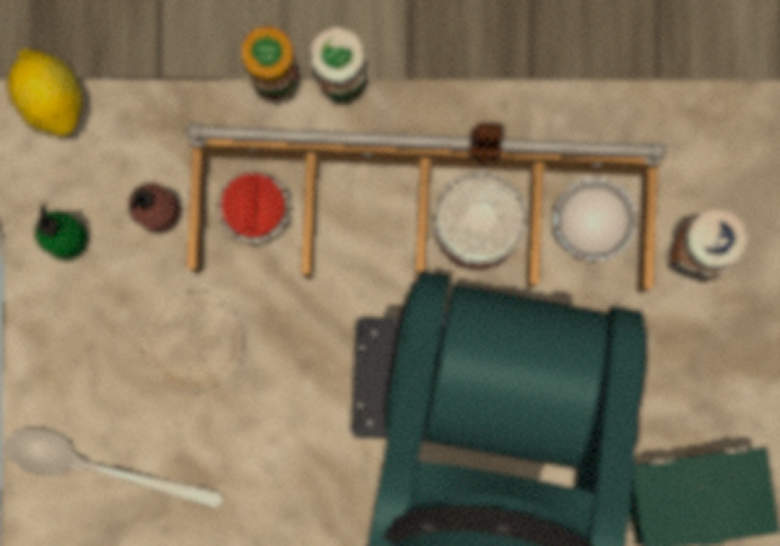

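View pics/s21.png

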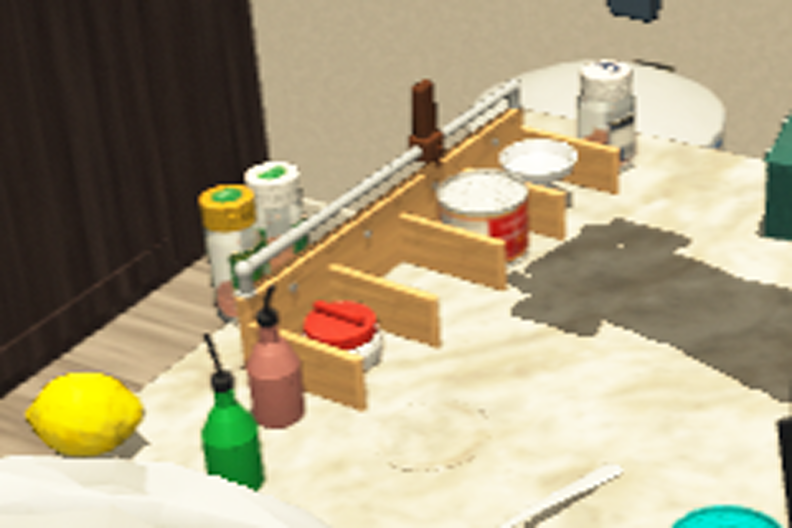

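Run:
```python
from h import *
s,w,t,c=pickle.load(open("w21.pkl","rb"));W=wcam(s,w)
o=np.array([150,80])-.3
for uv,z in(((479,220),.058),((479,220-46),.058),((479,220+46),.058),((420,281),.045),((534,285),.045)):
    print(w2r(*plane(t,[np.array(uv)/2.6+o],z)[0,:2]).round(4))
for uv,z in(((313,67),.058),((267,123),.045),((359,123),.045)): print("W",w2r(*plane(W,[uv],z)[0,:2]).round(4))
```

```text
[-0.0101 -0.0453]
[ 0.0274 -0.0437]
[-0.0476 -0.0469]
[-0.0607  0.0003]
[-0.0598 -0.0933]
W [-0.0068 -0.0488]
W [-0.0577 -0.0014]
W [-0.0578 -0.0961]
```

Both cameras put the tin centre at rack x of about -10 mm, so its front edge is roughly 12 mm inside the bay. The marker is over the bay's middle and the arm is clear, so I'm handing in.

Run:
```python
from cell import r
s=r.state();print(s["clock"],s["contact_force"]);print(r.hand_in())
```

```text
18.1667 [-0.23489621  0.22580991 -0.85995384]
the job is handed in; nothing more can be done
None
```

The job is done and handed in at 18.2 s. The marker stands over the third bay counted from the red oil bottle (the +y end), and the whole food tin is inside that bay.

**Marker:** I slid it first, pushing with closed fingertips. The first push stopped about 10 mm short, so I pushed again. It then measured -46 to -48.5 mm along the rack, against bay middles of -46.6 mm (top camera) and -48 mm (wrist camera).

**Tin:** I pushed it diagonally with one finger of the fully open gripper, then straight into the bay with closed fingers. Forces read 4 N or less after each step, and the tin stayed upright. Its centre is at rack x ≈ -10 mm (top camera) or -7 mm (wrist camera). Its front edge is therefore 12–13 mm behind the bay front, and it is centred to within about 2 mm.

**Other things:** Nothing else looked moved in the last pictures. The hand was clear, about 0.25 m above the worktop.

**Disagreements:** The wrist and top cameras differed by up to about 4 mm along the rack's depth and 1–3 mm along its length. The heights triangulated for the tin came out 3–4 mm lower than stated. The first divider-end heights were 2–13 mm low, from hand-picked corners. All of these were small enough not to affect the result.

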